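Draw the thick column out of the lipped rack and lay it on the cradle

TASK

Take the thicker of the two steel columns out of the rack and lay it gently in both V saddles of the cradle, centred so that its end nuts hang free outside the saddles. First set the beaker that stands in its way well aside, upright on the bench; then tip the column's front end up over the rack's lip and draw it out endwise from under the roof. Leave the thin column, the dropper bottle, the measuring cylinder and the small beaker where they are, and do not tip the beaker over.

Things in the scene. Friction and masses are not known exactly. Their poses are not given: they have to be found in the camera images.
- rack: Fixed grey rack, 192 (its x) x 100 (y) x 73 mm. Origin: on the bench under the inner face of its front lip, mid-width; +x into the rack, +y left looking along +x. Two lanes 36 mm wide, centred at y = -24 and +24. Columns rest at z = 24 on a front rest (x 0 to 20, ribs beside the lanes to z = 41) and on tunnel floors (x 90 to 176); between lies an open bay to grip in, with only 10 mm high side members.
- rack_lip (a point): Middle of the top edge of the rack's front lip (rack x = 0, z = 42). The lip is 10 mm thick (rack x -10 to 0), equally high over the full width, and stops columns from being pulled straight out. A nut passes over it when the column is tipped up about its rear end by 0.13 rad or more; at 0.18 rad the tube stays clear of it all the way out.
- rack_roof (a point): Middle of the front edge of the aluminium roof over the tunnels, at its underside (rack x = 90, z = 68; top z = 73; it reaches back to x = 182). A column lying in its lane can tip up 0.24 rad at most. It is free to be lifted away once its rear end has come out past this edge, drawn 80 mm or more towards the rack's -x.
- thick_column: The wanted part: the thicker of two loose steel columns (0.2 to 0.4 kg), tube 22 mm in diameter, 160 mm long over all, with a hexagonal nut at each end, 28 mm across flats, 32 across corners, 22 long. Origin mid-axis, x along it; at the start x points along the rack's +x, the front end lies 2 to 8 mm behind the lip, the axis 38 mm above the bench, in either lane.
- thick_column_front (a point): Centre of the end face of the thick column's front nut (80 mm from its origin, towards its -x).
- thick_column_rear (a point): Centre of the end face of the thick column's rear nut (80 mm from its origin, towards its +x), at the start under the rack's roof.
- thin_column: Steel column of the same build and length (160 mm), tube 14 mm in diameter, nuts 20 mm across flats; origin and axes as for the thick column; in the other lane, axis 34 mm above the bench. To be left where it is.
- cradle: Fixed low cradle to the right of the rack: foot plate 120 (its x) x 64 x 8 mm and two aluminium V saddles, each 6 mm thick, at x = -44 and +44 mm, opening upwards; their arms reach 54 mm high and 28 mm to each side. Origin: centre of the underside, on the bench; x is the direction in which the tube shall lie (either way round).
- cradle_mid (a point): Point midway between the two saddles at the height of the tube's axis when a 22 mm tube lies in both V's: 45 mm above the bench. Axes as the cradle's.
- beaker: Loose glass beaker, 53 mm in diameter, 70 mm high, 60 g, standing in front of the rack in the way of the thick column: its centre 62 to 81 mm out from the lip's inner face. Origin at the centre of its underside. Free bench to set it on lies left of the rack (world x 0.50 to 0.60, y about -0.23); a heating bath stands at world y over -0.19, a tall pump at x over 0.67.
- dropper_bottle: Bystander: amber dropper bottle, 29 mm in diameter, 83 mm high, standing in front of the thin column's lane, 78 to 102 mm out from the lip's inner face. Origin at the centre of its underside.
- measuring_cylinder: Bystander: measuring cylinder, tube 28 mm in diameter, foot 60 mm, 188 mm high, standing beyond the rack to the left, farther from the robot. Origin at the centre of its underside.
- small_beaker: Bystander: glass beaker 51 mm in diameter, 62 mm high, standing to the right of the cradle. Origin at the centre of its underside. Behind it and the rack the head of a machine overhangs the bench 0.3 m up (about world x 0.53, y -0.67): a wide wrist may touch it where x - y is over 0.88.
Mind the look-alikes: they are no part of the job. What is shaped like the beaker but orange or purple is not meant.

How it is judged:
By the outcome, as a careful person would: the job done as asked, in the order asked, and still so for the second after the job is handed in, with the robot touching nothing.
It also fails if it takes over 51 s, if anything falls off the work surface, if the arm or the gripper's body presses on something with over 40 N, if the wrist force passes 120 N, or if a joint passes its speed limit or range.

ROBOT

A 7-joint arm with a two-finger parallel gripper is mounted at the origin on a cart in front of the work surface, level with it; the furniture and walls round the work are solid. World frame = base frame: x ahead of the robot, y to its left, z up, the work surface at z = 0. Lengths are in m, angles in rad, forces in N, time in s.
With the tool pointing down it reaches from about 0.4 to 0.925 m from the base axis. Payload 4.1 kg.
Tool frame: the origin (TCP) lies between the finger pads; the fingertips stand 25 mm ahead of it and the grasp point (between the pads) lies 6 mm ahead of it; z points along the fingers, y is the direction in which the jaws open and shut (so a half turn about z gives the same grasp; the last joint's range is limited). The gripper opens to 85 mm and grips with 20 to 120 N. Pads are 22 mm wide; open, the fingers measure 114 mm over their backs; the gripper's body (76 mm by 85 mm) begins 54 mm behind the grasp point. The pads swing forward as they close: fully open they stand 13 mm farther back than shut.
Start: joints at [-1.404, 0.398, 0.045, 1.537, -0.019, 1.207, -0.051], TCP at [0.171, 0.627, 0.256] pointing down, gripper open.
Joint ranges: [-2.82, 2.82], [-0.49, 2.23], [-1.37, 1.46], [0, 2.46], [-1.36, 4.5], [0.23, 2], [-2.94, 2.94]. Speed limits (rad/s): [2.57, 2.57, 3.14, 3.14, 3.14, 3.14, 3.14].

INTERFACE

Orientations are given as [roll, pitch, yaw] about the fixed x, y, z axes, in that order (R = Rz(yaw) Ry(pitch) Rx(roll)).
In Python, from cell import observe, viewer, workorder gives the robot as it stands. The module is installed in compiled form; this text tells all that it offers.
- The arm moves only by the shell command python3 -m jog 'ROWS' [FORCE]. ROWS is JSON, a list of rows, each a list of 7 numbers: the shift along the world's x, y, z in units of 40 mm (1.0 is 40 mm), then the turn, a rotation vector about the world's x, y, z in units of 6 degrees (1.0 is 6 degrees), then the opening, from -1 (shut) to 1 (fully open), so that 0 is half open. A call has 1 to 12 rows; each row shifts and turns the commanded pose from where the row before left it; what a row does not reach is not made up. A row lasts 1/12 s, in which the tool goes at most 41.7 mm and 7.16 degrees, less where a joint would pass 70% of its speed; a pose out of reach is approached as far as the arm can. A call is refused whole if a number of a shift passes 1 or a number of a turn 1, either way. A call with a gripper value outside its range is refused whole. The fingers move at their own pace and stop on an object; FORCE is the grip in N (left out, the last holds). Time passes only in rows, so rows that do not move let the fingers close. It gives the time, the measured TCP pose, the force and the opening at its end, in the units of the state.
- observe(): the state, without advancing time (a new reading comes with each control period).
- viewer.read_camera(name): name is "side" or "top" or "wrist"; returns the picture (384x512x3 uint8, blue, green, red); there is no depth.
- viewer.camera_info(name): a dict with "fx", "fy", "cx", "cy" (pixels), "R" (3x3) and "t" (3): a world point X has camera coordinates R X + t; the wrist camera has in their place "T_tool_cam" (4x4, takes a point from camera to tool coordinates, whose origin is the TCP and whose axes are the flange's). Camera axes: x right, y down, z forward; pixel columns grow to the right and rows downward; lengths in m; the calibration is good to about 2 mm. The wrist camera is an equidistant fisheye: a pixel r from the principal point sees the ray r / f radians off the axis. A picture is of the moment at which its call begins: read the wrist's pose just before it. camera_info takes no time and is no camera call.
- workorder.hand_in(): hands the job in, once; it reports no verdict.
The state is a dict: "time_s": time; "joint_positions": joint angles; "qvel": joint speeds; "effort": joint torques, N m; "tool_pos": TCP position; "orientation": TCP orientation; "force": force on the tool from outside, world axes, zero at the start; "wrist_torque": the same for the moment, N m; "width": finger opening in m.
Only numpy, scipy, OpenCV 4.12 (cv2) and the standard library are available. Lean on these libraries where they do the work, as an engineer would, in place of code of your own. Each camera call takes 0.05 s, during which the arm holds its last target.

## Working session

There is one attempt and no reset: what is moved stays moved. The work goes in short steps, Python scripts to look and compute and a shell command to move; the robot and the scene stay as the last step left them, time stands still between calls to the robot, and variables do not carry over. Pictures are saved under pics/ and viewed, and the job is handed in when it is done.

```bash
mkdir -p pics; ls
python3 - <<'E'
from cell import observe, viewer
import cv2
s=observe();print(s)
for n in("side","top","wrist"):
    im=viewer.read_camera(n);cv2.imwrite(f"pics/{n}0.png",im);print(n,viewer.camera_info(n))
E
```

```text
pics
{'time_s': 0.0, 'joint_positions': array([-1.40401305,  0.39920153,  0.04503718,  1.53790384, -0.01869035,
        1.20685521, -0.05067368]), 'qvel': array([-0.00015478,  0.00015505,  0.00059384, -0.00199004,  0.0023311 ,
        0.00029007,  0.00068878]), 'effort': array([-5.54903054e-04, -4.75118208e+01,  1.36439547e+00, -2.54217285e+01,
        1.15838033e-02,  9.16024495e-03, -1.76700414e-06]), 'tool_pos': array([0.17055979, 0.62661867, 0.2552467 ]), 'orientation': array([-3.13965148e+00,  1.45616008e-04,  2.87594789e+00]), 'force': array([-0.82128189, -0.54267852,  0.81458108]), 'wrist_torque': array([-0.01032099, -0.03502496, -0.06042485]), 'width': 0.0851444691321654}
side {'fx': 404.6847565018862, 'fy': 404.6847565018862, 'cx': 255.41143692310354, 'cy': 186.72824733615906, 'R': array([[-0.9739757 , -0.22606443, -0.01631579],
       [-0.12724153,  0.6049383 , -0.78604023],
       [ 0.18756579, -0.76350804, -0.61795999]]), 't': array([0.4127743 , 0.36657171, 0.62603615])}
top {'fx': 397.6789472182394, 'fy': 397.6789472182394, 'cx': 253.09781938004102, 'cy': 194.18355188734978, 'R': array([[ 5.24295081e-03, -9.99985438e-01,  1.27912316e-03],
       [-9.90734848e-01, -5.36803471e-03, -1.35704255e-01],
       [ 1.35709146e-01, -5.55781151e-04, -9.90748565e-01]]), 't': array([-0.408225  ,  0.52512146,  1.02223839])}
wrist {'fx': 297.3186396354542, 'fy': 297.3186396354542, 'cx': 256.16182609591687, 'cy': 193.5370852432855, 'T_tool_cam': array([[ 5.36445818e-05, -9.59246484e-01, -2.82570662e-01,
         7.29487678e-02],
       [ 9.99999833e-01,  2.14033809e-04, -5.36738685e-04,
        -2.62434063e-04],
       [ 5.75344372e-04, -2.82570586e-01,  9.59246336e-01,
        -1.18665965e-01],
       [ 0.00000000e+00,  0.00000000e+00,  0.00000000e+00,
         1.00000000e+00]])}
```

View pics/side0.png

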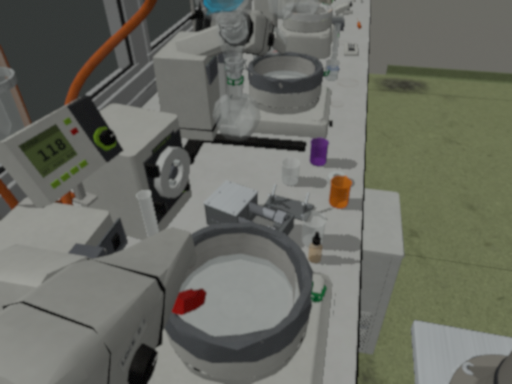

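View pics/top0.png

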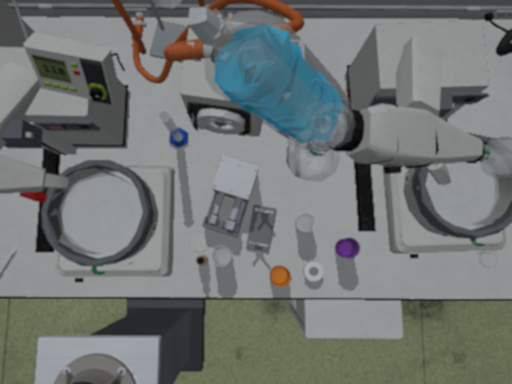

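Run:
```python
import cv2
im=cv2.imread("pics/top0.png");cv2.imwrite("pics/top0z.png",cv2.resize(im[140:290,160:360],None,fx=4,fy=4,interpolation=cv2.INTER_CUBIC))
im=cv2.imread("pics/side0.png");cv2.imwrite("pics/side0z.png",cv2.resize(im[130:270,190:370],None,fx=4.2,fy=4.2,interpolation=cv2.INTER_CUBIC))
```

```text
(no output)
```

View pics/top0z.png

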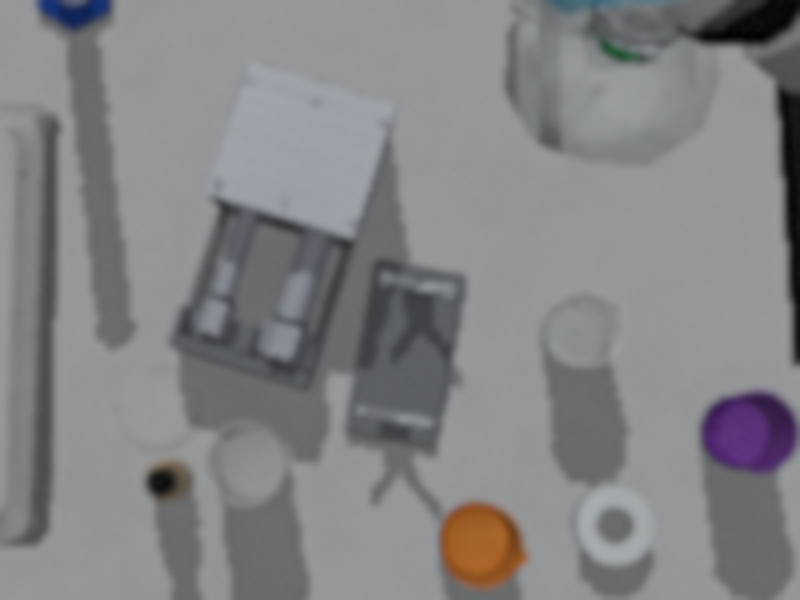

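View pics/side0z.png

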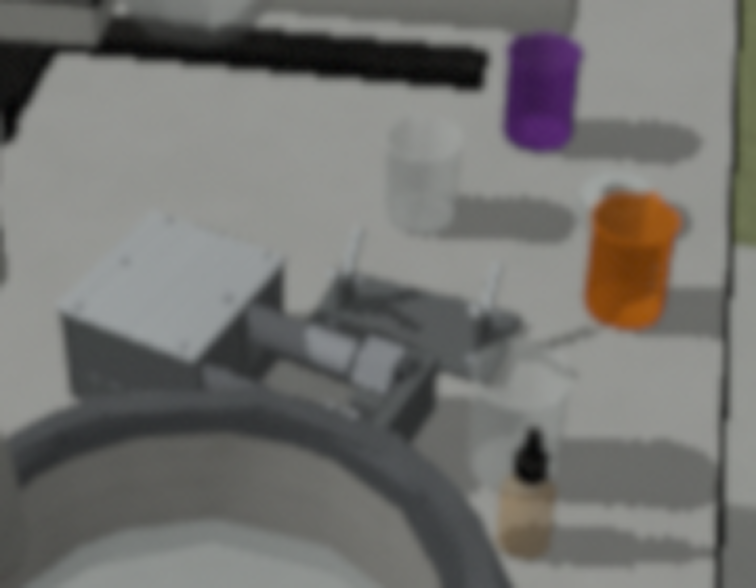

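```bash
cat > h.py <<'E'
import numpy as np
from cell import observe, viewer
from scipy.spatial.transform import Rotation as Ro
def ray(n,u,v):
    c=viewer.camera_info(n)
    d=np.array([(u-c['cx'])/c['fx'],(v-c['cy'])/c['fy'],1.])
    return -c['R'].T@c['t'], c['R'].T@d
def plane(n,u,v,z):
    o,d=ray(n,u,v); return o+d*(z-o[2])/d[2]
def wray(u,v,s):
    c=viewer.camera_info('wrist'); T=c['T_tool_cam']
    a=np.array([u-c['cx'],v-c['cy']]);r=np.hypot(*a);th=r/c['fx']
    d=np.array([*(a/max(r,1e-9)*np.sin(th)),np.cos(th)])
    R=Ro.from_euler('xyz',s['orientation']).as_matrix()
    return s['tool_pos']+R@T[:3,3], R@T[:3,:3]@d
def wplane(u,v,z,s):
    o,d=wray(u,v,s); return o+d*(z-o[2])/d[2]
E
python3 - <<'E'
from h import *
np.set_printoptions(precision=4,suppress=True)
t=lambda x,y,z:plane('top',160+(x+.5)/4-.5,140+(y+.5)/4-.5,z)
P={}
for n,x,y,z in [('roofRL',248,62,.073),('roofRR',395,103,.073),('roofFR',352,238,.073),('roofFL',212,195,.073),('lipL',173,342,.042),('lipR',305,385,.042),
 ('thickfronttop',278,355,.054),('thickTubeTop',313,245,.049),('thinfront',209,333,.044),('crA',420,285,.054),('crB',393,417,.054),('cpFL',348,440,.008),('cpFR',433,452,.008),('cpRR',463,275,.008),('cpRL',378,260,.008),('beakerrim',249,462,.07),('bottletop',162,481,.083),('smallb',583,330,.062),('circle',157,405,0),('orange',483,545,.07)]:
    P[n]=t(x,y,z);print(n,P[n][:2])
a=P['roofRL']-P['roofFL'];b=P['roofRR']-P['roofFR'];print(np.arctan2(a[1],a[0]),np.arctan2(b[1],b[0]),np.linalg.norm(a),np.linalg.norm(b))
c=P['lipL']-P['lipR'];print('lip',np.arctan2(-c[0],c[1]),np.linalg.norm(c))
c=P['roofFL']-P['roofFR'];print(np.arctan2(-c[0],c[1]),np.linalg.norm(c))
for p,q in(('crA','crB'),('cpRL','cpFL'),('cpRR','cpFR')):
  c=P[p]-P[q];print('cr',np.arctan2(c[1],c[0]),np.linalg.norm(c))
E
```

```text
roofRL [ 0.6244 -0.323 ]
roofRR [ 0.5977 -0.4187]
roofFR [ 0.5094 -0.3914]
roofFL [ 0.5367 -0.3012]
lipL [ 0.444  -0.2744]
lipR [ 0.4165 -0.3611]
thickfronttop [ 0.4353 -0.3439]
thickTubeTop [ 0.5076 -0.3656]
thinfront [ 0.4499 -0.298 ]
crA [ 0.4812 -0.4356]
crB [ 0.3959 -0.4184]
cpFL [ 0.381  -0.3889]
cpFR [ 0.3733 -0.4458]
cpRR [ 0.4925 -0.4662]
cpRL [ 0.5025 -0.4084]
beakerrim [ 0.3671 -0.3275]
bottletop [ 0.3554 -0.2746]
smallb [ 0.452  -0.5402]
circle [ 0.4038 -0.2592]
orange [ 0.3165 -0.4748]
-0.24328972797337892 -0.29920859363381747 0.09028320825325714 0.09244329363463144
lip -0.3076364013179509 0.09096271699759692
-0.29458825157178803 0.09428502724486185
cr -0.1995976528971469 0.08698873124805516
cr -0.15932125746409315 0.12300631166912172
cr -0.1693172513894991 0.12089317931371371
```

Run:
```python
from h import *
np.set_printoptions(precision=3,suppress=True)
def tri(a,b):
    o1,d1=ray('top',*a);o2,d2=ray('side',*b)
    s=np.linalg.lstsq(np.stack([d1,-d2],1),o2-o1,rcond=None)[0]
    p,q=o1+d1*s[0],o2+d2*s[1];print((p+q)/2,np.linalg.norm(p-q))
tri((33,196),(189,301)) #red
tri((67,181),(190,245)) 
tri((152,205),(313,270)) #bath right edge
tri((97,264),(319,295)) #green
for z in(.1,.15): print(plane('top',100,265,z),plane('top',155,215,z))
```

```text
[0.492 0.062 0.248] 0.0008010548413804408
[ 0.52  -0.017  0.265] 0.0032992866498009993
[ 0.418 -0.153  0.109] 0.1411701482536842
[ 0.339 -0.049  0.161] 0.015476775502144066
[ 0.342 -0.033  0.1  ] [ 0.465 -0.162  0.1  ]
[ 0.344 -0.052  0.15 ] [ 0.461 -0.175  0.15 ]
```

View pics/wrist0.png

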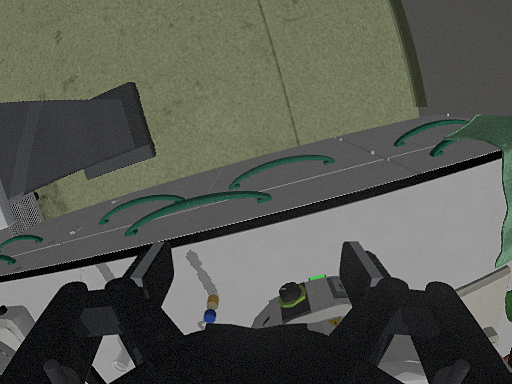

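```bash
python3 -m jog '[[0.31,-0.95,0.14,0,0,-0.6,0.55],[0.31,-0.95,0.14,0,0,-0.6,0.55],[0.31,-0.95,0.14,0,0,-0.6,0.55],[0.31,-0.95,0.14,0,0,-0.6,0.55],[0.31,-0.95,0.14,0,0,-0.6,0.55],[0.31,-0.95,0.14,0,0,-0.6,0.55],[0.31,-0.95,0.14,0,0,-0.6,0.55],[0.31,-0.95,0.14,0,0,-0.6,0.55]]' 40
python3 -m jog '[[0.52,-0.83,0,0,0,-0.7,0.55],[0.52,-0.83,0,0,0,-0.7,0.55],[0.52,-0.83,0,0,0,-0.7,0.55],[0.52,-0.83,0,0,0,-0.7,0.55],[0.52,-0.83,0,0,0,-0.7,0.55],[0.52,-0.83,0,0,0,-0.7,0.55]]'
```

```text
time_s: 0.82
tool_pos: [0.2701, 0.321, 0.3011]
orientation: [-3.141, -0.0, 2.37]
force: [1.4, 0.7, 0.4]
width: 0.0661
time_s: 1.32
tool_pos: [0.3951, 0.122, 0.3012]
orientation: [3.141, -0.001, 1.93]
force: [1.1, 1.1, 0.2]
width: 0.0666
```

```bash
python3 -m jog '[[0.08,-1,0,0,0,-0.6,0.55],[0.08,-1,0,0,0,-0.6,0.55],[0.08,-1,0,0,0,-0.6,0.55],[0.08,-1,0,0,0,-0.6,0.55],[0.0,-1,0,0,0,-0.6,0.55],[-0.25,-0.9,0,0,0,-0.6,0.55],[-0.25,-0.9,0,0,0,-0.6,0.55],[-0.25,-0.9,0,0,0,-0.6,0.55],[-0.25,-0.9,0,0,0,-0.6,0.55],[0,-0.7,0,0,0,-0.75,0.55]]'
python3 - <<'E'
from h import *
import cv2
s=observe();print(s['tool_pos'],s['orientation'],s['joint_positions'])
im=viewer.read_camera('wrist');cv2.imwrite('pics/w1.png',im);cv2.imwrite('pics/w1z.png',cv2.resize(im,None,fx=1.56,fy=1.56,interpolation=cv2.INTER_CUBIC))
E
```

```text
time_s: 2.15
tool_pos: [0.3648, -0.2511, 0.3011]
orientation: [3.141, -0.002, 1.283]
force: [0.8, -0.0, -0.6]
width: 0.0661
[ 0.36475724 -0.25105785  0.3010569 ] [ 3.14117729e+00 -2.47248649e-03  1.28277109e+00] [-0.59367529 -0.08000414  1.05989005  1.95656648  0.07150068  1.22505186
  0.15255159]
```

View pics/w1z.png

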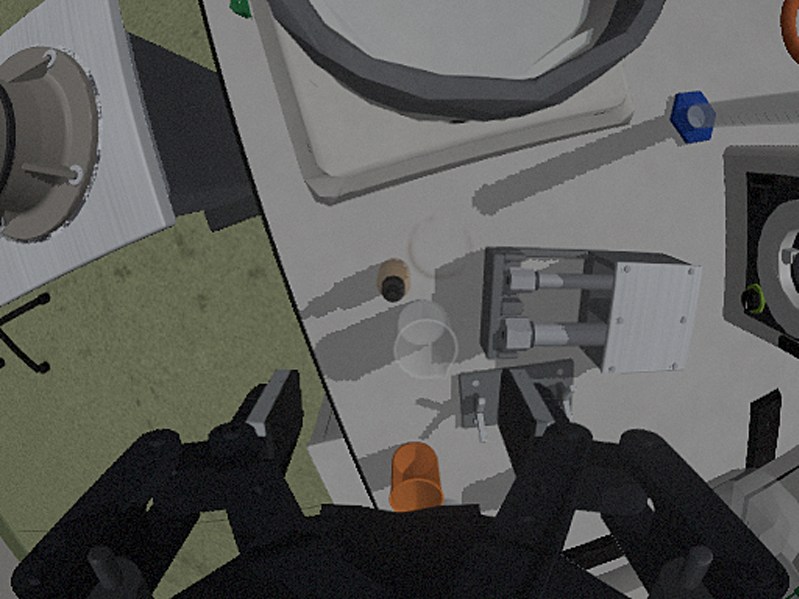

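Run:
```python
import cv2
im=cv2.imread("pics/w1.png");cv2.imwrite("pics/w1c.png",cv2.resize(im[130:290,240:455],None,fx=3.7,fy=3.7,interpolation=cv2.INTER_CUBIC))
```

```text
(no output)
```

View pics/w1c.png

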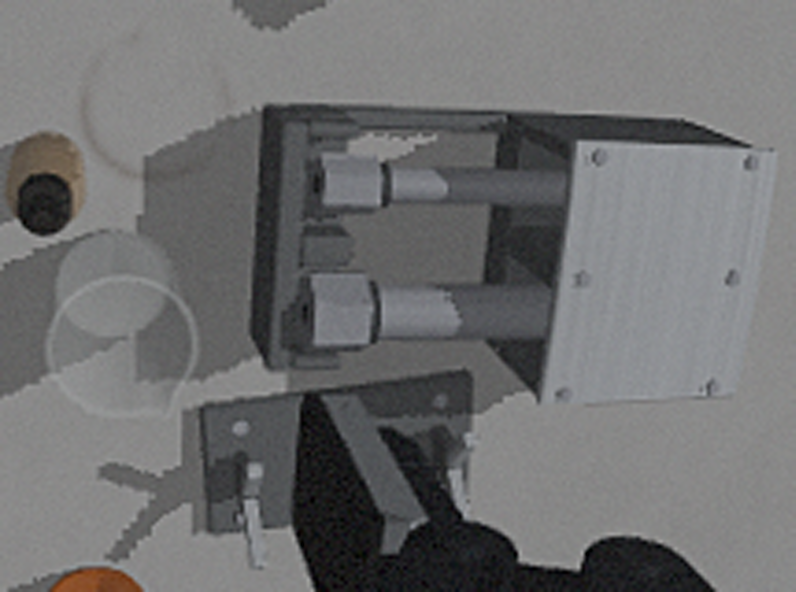

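Run:
```python
from h import *
np.set_printoptions(precision=4,suppress=True)
s=observe()
f=3.7
W=lambda x,y,z:wplane(240+(x+.5)/f-.5,130+(y+.5)/f-.5,z,s)[:2]
FL,RL,RR,FR=W(575,142,.073),W(775,152,.073),W(733,395,.073),W(541,402,.073)
print(FL,RL,RR,FR)
az=lambda d:np.arctan2(d[1],d[0])
print(az(RL-FL),az(RR-FR),az(FL-FR)-np.pi/2,az(RL-RR)-np.pi/2,[np.linalg.norm(v) for v in(RL-FL,RR-FR,FL-FR,RL-RR)])
yaw=az(((RL-FL)+(RR-FR)));yaw=np.mean([yaw,az(FL-FR+RL-RR)-np.pi/2])
ex=np.array([np.cos(yaw),np.sin(yaw)]);ey=np.array([-ex[1],ex[0]])
c=(FL+RL+RR+FR)/4
O=c-ex*.136
print('yaw',yaw,'O',O)
R=lambda p:((p-O)@ex*1e3,(p-O)@ey*1e3)
for n,x,y,z in [('lip outer L bot',265,107,0),('lipouter R bot',250,330,0),('lip outer R top',272,368,.042),('lip L top',284,118,.042),('frontnut far edge top',372,300,.052),('front nut front top',317,300,.052),('thin nut frnt',322,177,.044),('thin nut rear',381,180,.044),
 ('tube edge l',420,290,.038),('tube edge r',420,337,.038),('beaker rim',122,346,.07),('beaker base',115,285,.003),('bottle',44,204,.083),('crFL',200,406,.008),('crRL',470,372,.008),('crRR',0,0,0),('crS1 screwhole',241,428,.008),('crS2',441,400,.008)]:
    p=W(x,y,z);print(n,p,'rack mm: %.1f %.1f'%R(p))
np.save('rack.npy',np.array([yaw,*O]))
```

```text
[ 0.5362 -0.3062] [ 0.6222 -0.3337] [ 0.5939 -0.4293] [ 0.5079 -0.4009]
-0.3095961827214537 -0.3189285575251078 -0.28964579268637625 -0.28761346160949497 [np.float64(0.09036492591340158), np.float64(0.09058842516441921), np.float64(0.09886135973216166), np.float64(0.09971117019046802)]
yaw -0.30144670591873923 O [ 0.4352 -0.3272]
lip outer L bot [ 0.441  -0.2803] rack mm: -8.4 46.4
lipouter R bot [ 0.4122 -0.3692] rack mm: -9.5 -47.0
lip outer R top [ 0.4139 -0.3687] rack mm: -8.0 -46.0
lip L top [ 0.441  -0.2767] rack mm: -9.5 49.9
frontnut far edge top [ 0.4553 -0.3492] rack mm: 25.8 -15.1
front nut front top [ 0.4353 -0.3428] rack mm: 4.8 -14.9
thin nut frnt [ 0.4488 -0.301 ] rack mm: 5.3 29.0
thin nut rear [ 0.47   -0.3085] rack mm: 27.7 28.2
tube edge l [ 0.4774 -0.3573] rack mm: 49.3 -16.3
tube edge r [ 0.4738 -0.3765] rack mm: 51.5 -35.7
beaker rim [ 0.3636 -0.3312] rack mm: -67.1 -25.1
beaker base [ 0.3642 -0.3325] rack mm: -66.3 -26.1
bottle [ 0.3542 -0.2718] rack mm: -93.8 28.8
crFL [ 0.3835 -0.3926] rack mm: -29.9 -77.8
crRL [ 0.5    -0.4149] rack mm: 87.9 -64.5
crRR [ 0.3544 -0.2109] rack mm: -111.6 87.1
crS1 screwhole [ 0.3976 -0.408 ] rack mm: -11.8 -88.4
crS2 [ 0.4849 -0.4237] rack mm: 76.2 -77.4
```

```bash
python3 -m jog '[[-0.01,-0.68,-0.7,0,0,0,0.55],[-0.01,-0.68,-0.7,0,0,0,0.55],[0,-0.68,-0.7,0,0,0,0.55],[0,0,-1,0,0,0,0.55],[0,0,-1,0,0,0,0.55]]' 20
python3 - <<'E'
from h import *
import cv2
s=observe();print(s['tool_pos'],s['orientation'],s['joint_positions'])
im=viewer.read_camera('wrist');cv2.imwrite('pics/w2.png',cv2.resize(im,None,fx=1.56,fy=1.56))
E
```

```text
time_s: 2.62
tool_pos: [0.3669, -0.3257, 0.1408]
orientation: [-3.141, 0.001, 1.287]
force: [1.3, 0.8, 0.5]
width: 0.0662
[ 0.36687146 -0.32565038  0.14083608] [-3.14080613e+00  5.47347590e-04  1.28715751e+00] [-0.18254775  0.41223828  1.01297608  2.05266799 -0.44335376  0.91167886
  0.78994754]
```

View pics/w2.png

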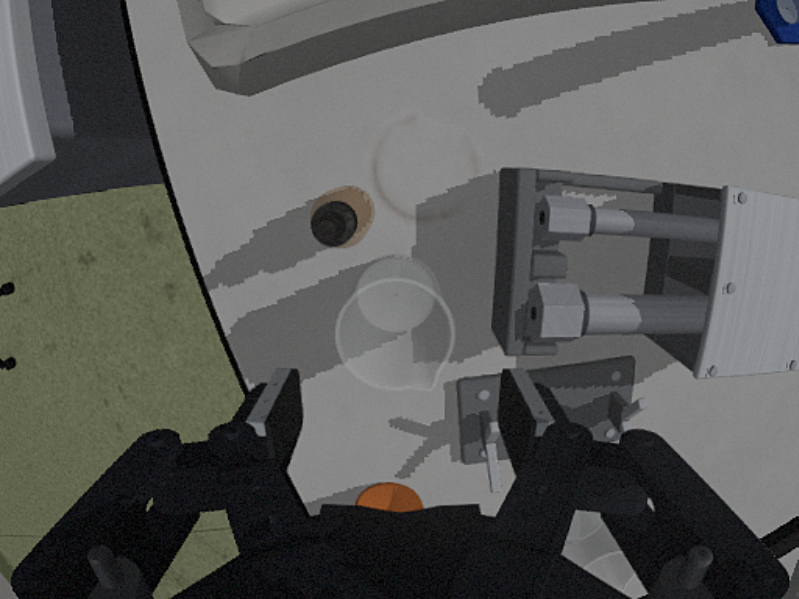

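```bash
python3 - <<'E'
from h import *
s=observe()
print(wplane(395/1.56,335/1.56,.07,s),wplane(396/1.56,294/1.56,.002,s))
E
python3 -m jog '[[-0.07,-0.15,0,0,0,0,0.55],[0,0,-0.7,0,0,0,0.55],[0,0,-0.7,0,0,0,0.55],[0,0,-0.62,0,0,0,0.55]]' 20
```

```text
[ 0.36002135 -0.31616168  0.07      ] [ 0.35873659 -0.31656765  0.002     ]
time_s: 3.0
tool_pos: [0.3665, -0.3308, 0.0632]
orientation: [3.138, -0.001, 1.292]
force: [-0.3, 0.6, 0.1]
width: 0.0658
```

Run:
```python
from h import *
import cv2
s={'tool_pos':np.array([0.36687146,-0.32565038,0.14083608]),'orientation':[-3.1408,.000547,1.28716]}
print(wplane(395/1.56,335/1.56,.07,s),wplane(396/1.56,294/1.56,.002,s))
s=observe();print(s['tool_pos'],s['orientation'],s['joint_positions'])
im=viewer.read_camera('wrist');cv2.imwrite('pics/w3.png',cv2.resize(im,None,fx=1.56,fy=1.56))
im=viewer.read_camera('side');cv2.imwrite("pics/s3.png",cv2.resize(im[130:270,190:370],None,fx=4.2,fy=4.2,interpolation=cv2.INTER_CUBIC))
```

```text
[ 0.3640361  -0.32422378  0.07      ] [ 0.36379074 -0.32451294  0.002     ]
[ 0.36648583 -0.33083987  0.06322159] [ 3.13767692e+00 -7.79767968e-04  1.29154370e+00] [-0.04019877  0.53027043  0.86635391  2.10208894 -0.59339052  0.76603081
  0.92452827]
```

View pics/w3.png

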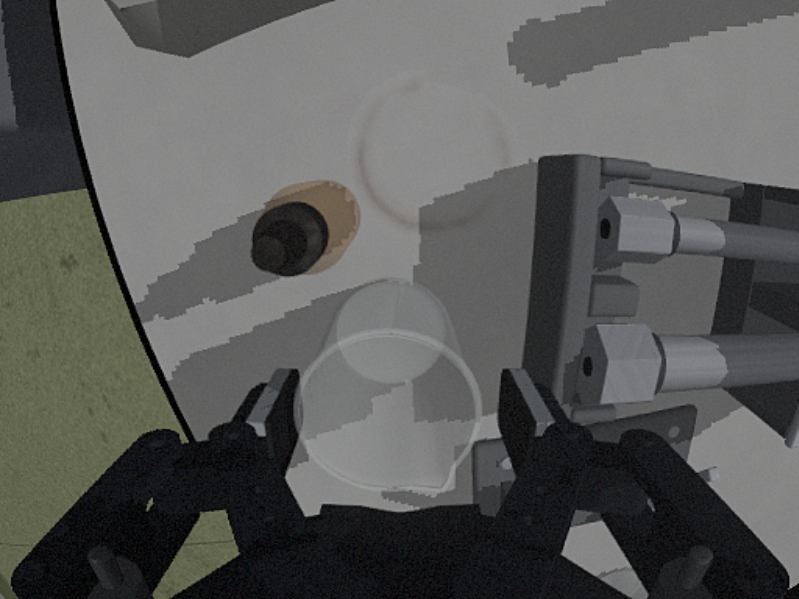

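View pics/s3.png

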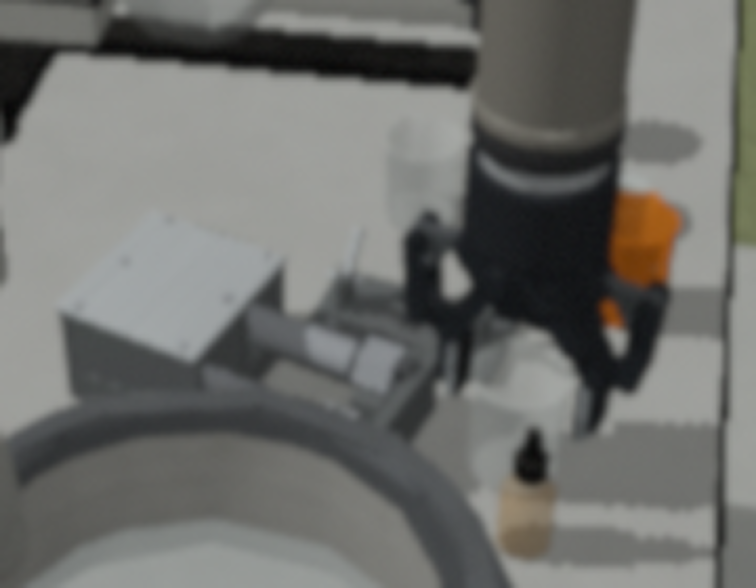

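Run:
```python
from h import *
s=observe();print(s['tool_pos'])
for p in((302,408),(480,408),(390,332),(390,486),(390,408)):print(wplane(p[0]/1.56,p[1]/1.56,.07,s))
print(wplane(392/1.56,328/1.56,.002,s))
R=Ro.from_euler('xyz',s['orientation']).as_matrix()
print(R)
```

```text
[ 0.36421885 -0.32873709  0.06137078]
[ 0.33982555 -0.31273328  0.07      ]
[ 0.38683733 -0.32595809  0.07      ]
[ 0.36952585 -0.29783336  0.07      ]
[ 0.35551269 -0.34505624  0.07      ]
[ 0.36329678 -0.31890988  0.07      ]
[ 0.36228128 -0.31971129  0.002     ]
[[ 0.27606055  0.96113757 -0.00227053]
 [ 0.96113511 -0.27605058  0.00392022]
 [ 0.00314109 -0.0032645  -0.99998974]]
```

```bash
python3 -m jog '[[0,0.12,-0.03,0,0,0,0.55],[0,0,0,0,0,0,0.1],[0,0,0,0,0,0,-0.1],[0,0,0,0,0,0,-0.3],[0,0,0,0,0,0,-0.5],[0,0,0,0,0,0,-0.5],[0,0,0,0,0,0,-0.5]]' 20
python3 - <<'E'
from h import *
import cv2
s=observe();print(s['tool_pos'],s['orientation'],s['joint_positions'],s['width'],s['force'])
im=viewer.read_camera('wrist');cv2.imwrite('pics/w4.png',cv2.resize(im,None,fx=1.56,fy=1.56))
E
```

```text
time_s: 3.68
tool_pos: [0.3657, -0.3256, 0.0627]
orientation: [3.139, -0.002, 1.29]
force: [-1.8, 2.6, 8.7]
width: 0.051
[ 0.36568988 -0.32555995  0.06267791] [ 3.13910303e+00 -2.02534414e-03  1.29030884e+00] [-0.05119275  0.52642473  0.86883641  2.11047254 -0.59302252  0.76331128
  0.91741294] 0.051024564757830876 [-1.82847365  2.63821191  8.72791974]
```

View pics/w4.png

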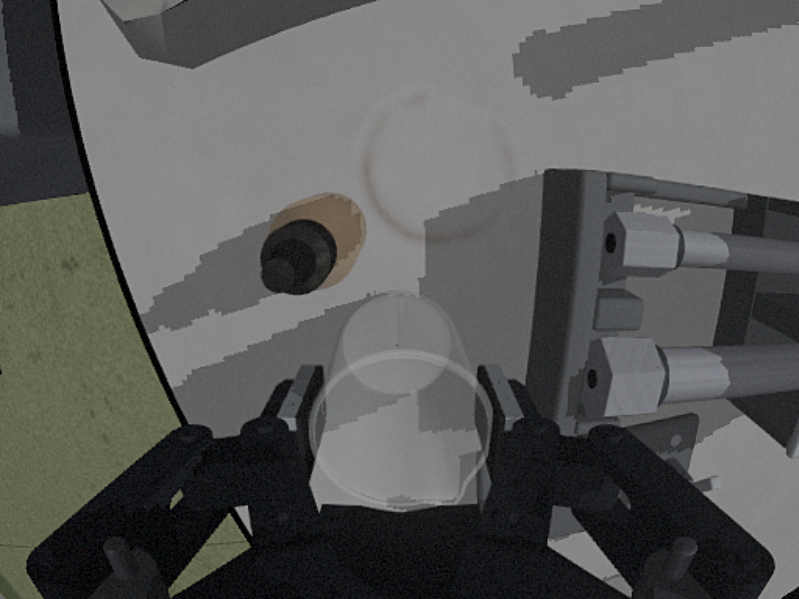

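Run:
```python
from h import *
np.set_printoptions(precision=3,suppress=True)
s1={'tool_pos':np.array([0.36475724,-0.25105785,0.3010569]),'orientation':[3.14117729,-2.47248649e-03,1.28277109]}
for z in(.08,.1,.12,.14,.16):
    print(z,plane('top',156,213,z)[:2],[wplane(x/1.56,y/1.56,z,s1)[:2] for x,y in((400,108),(460,122),(530,115),(600,85))])
print('tray',[wplane(x/1.56,y/1.56,.03,s1)[:2] for x,y in((325,200),(630,118))],plane('top',172,270,.03))
print('cyl',wplane(692/1.56,117/1.56,.188,s1),plane('top',178,137,.188))
```

```text
0.08 [ 0.472 -0.16 ] [array([ 0.397, -0.139]), array([ 0.436, -0.16 ]), array([ 0.489, -0.167]), array([ 0.552, -0.156])]
0.1 [ 0.47  -0.165] [array([ 0.396, -0.141]), array([ 0.433, -0.162]), array([ 0.482, -0.168]), array([ 0.542, -0.157])]
0.12 [ 0.468 -0.17 ] [array([ 0.396, -0.144]), array([ 0.43 , -0.163]), array([ 0.476, -0.169]), array([ 0.532, -0.159])]
0.14 [ 0.467 -0.174] [array([ 0.395, -0.146]), array([ 0.427, -0.164]), array([ 0.47, -0.17]), array([ 0.522, -0.16 ])]
0.16 [ 0.465 -0.179] [array([ 0.394, -0.149]), array([ 0.424, -0.166]), array([ 0.464, -0.171]), array([ 0.512, -0.162])]
tray [array([ 0.317, -0.188]), array([ 0.598, -0.186])] [ 0.327 -0.195  0.03 ]
cyl [ 0.554 -0.19   0.188] [ 0.639 -0.23   0.188]
```

```bash
python3 -m jog '[[0,0,0.2,0,0,0,-0.5],[0,0,0.8,0,0,0,-0.5],[0,0,0.9,0,0,0.5,-0.5],[0,0,0.8,0,0,0.8,-0.5],[0.55,0.3,0,0,0,1,-0.5],[0.65,0.36,0,0,0,1,-0.5],[0.65,0.36,0,0,0,1,-0.5],[0.65,0.36,0,0,0,1,-0.5],[0.65,0.36,0,0,0,1,-0.5],[0.65,0.36,0,0,0,1,-0.5],[0.2,0.1,0,0,0,1,-0.5],[0,0,0,0,0,0,-0.5]]'
python3 - <<'E'
from h import *
import cv2
s=observe();print(s['tool_pos'],s['orientation'],s['joint_positions'],s['width'],s['force'])
im=viewer.read_camera('wrist');cv2.imwrite('pics/w5.png',cv2.resize(im,None,fx=1.56,fy=1.56))
E
```

```text
time_s: 4.73
tool_pos: [0.5276, -0.2344, 0.1695]
orientation: [3.141, -0.0, 2.166]
force: [0.5, -0.8, 0.0]
width: 0.0515
[ 0.52759432 -0.23440645  0.16951948] [ 3.14058550e+00 -8.81735901e-06  2.16645534e+00] [-0.22745762  0.44560491  0.74486993  1.82570445 -0.35401742  1.00698195
  1.25701977] 0.0514896553878025 [ 0.49582485 -0.75534585  0.02653014]
```

View pics/w5.png

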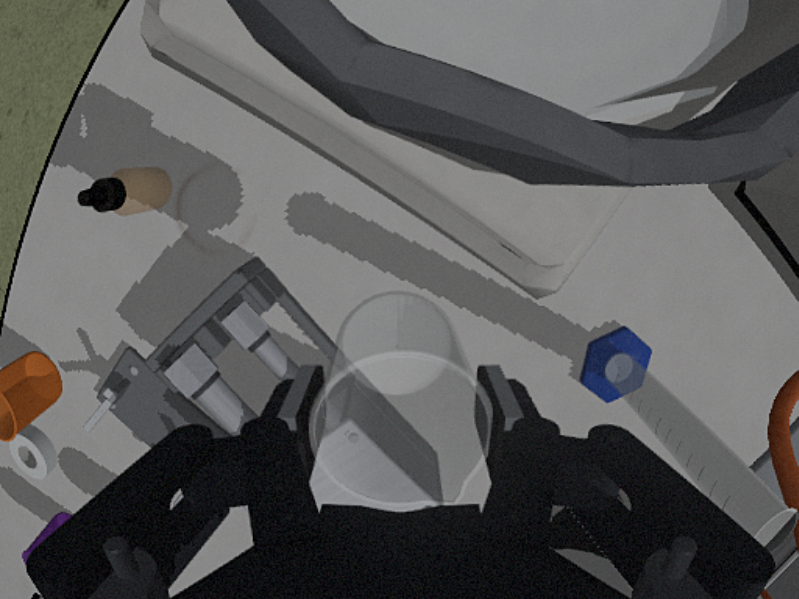

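```bash
python3 -m jog '[[0,0,-0.8,0,0,0,-0.5],[0,0,-0.8,0,0,0,-0.5],[0,0,-0.6,0,0,0,-0.5],[0,0,-0.3,0,0,0,-0.5],[0,0,0,0,0,0,-0.5],[0,0,0,0,0,0,-0.5]]'
python3 -m jog '[[0,0,-0.04,0,0,0,-0.5],[0,0,-0.04,0,0,0,-0.5],[0,0,0,0,0,0,-0.5]]'
```

```text
time_s: 5.28
tool_pos: [0.5237, -0.2379, 0.0691]
orientation: [-3.14, -0.001, 2.156]
force: [-0.4, 0.7, -0.1]
width: 0.0511
time_s: 5.53
tool_pos: [0.525, -0.2372, 0.0663]
orientation: [3.141, -0.0, 2.159]
force: [-0.1, 0.6, -0.6]
width: 0.051
```

```bash
python3 -m jog '[[0,0,-0.04,0,0,0,-0.5],[0,0,-0.03,0,0,0,-0.5],[0,0,0,0,0,0,-0.5]]'
python3 -m jog '[[0,0,-0.02,0,0,0,-0.5],[0,0,0,0,0,0,-0.5]]'
```

```text
time_s: 5.78
tool_pos: [0.5248, -0.237, 0.0629]
orientation: [-3.141, -0.001, 2.159]
force: [0.3, 0.1, 1.5]
width: 0.051
time_s: 5.95
tool_pos: [0.5249, -0.2373, 0.0628]
orientation: [-3.141, -0.001, 2.159]
force: [-0.6, 0.7, 6.8]
width: 0.0511
```

```bash
python3 -m jog '[[0,0,0,0,0,0,0.25],[0,0,0,0,0,0,0.35],[0,0,0,0,0,0,0.4],[0,0,0,0,0,0,0.5],[0,0,0.3,0,0,0,0.5],[0,0,0.8,0,0,0,0.5],[0,0,0.9,0,0,0,0.5],[0,0,0.9,0,0,0,0.5],[0,0,0,0,0,0,0.5]]'
python3 - <<'E'
from h import *
import cv2
s=observe();print(s['tool_pos'],s['orientation'],s['joint_positions'],s['width'],s['force'])
im=viewer.read_camera('wrist');cv2.imwrite('pics/w6.png',cv2.resize(im,None,fx=1.56,fy=1.56))
E
```

```text
time_s: 6.7
tool_pos: [0.5281, -0.2397, 0.1853]
orientation: [3.135, 0.009, 2.158]
force: [0.4, -1.3, 0.2]
width: 0.064
[ 0.52809413 -0.23967736  0.18526833] [3.13481104 0.00870013 2.15836017] [-0.23587411  0.42842721  0.76419575  1.81240069 -0.34475175  1.02654885
  1.24930855] 0.06399679409547285 [ 0.40020327 -1.30845239  0.15886531]
```

View pics/w6.png

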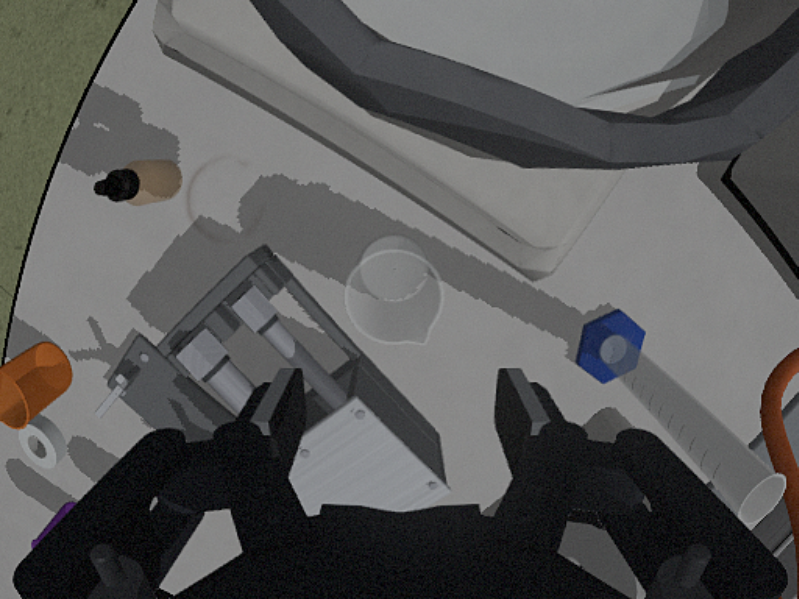

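```bash
python3 -m jog '[[-0.14,-0.46,0.05,0,0,0.93,0.5],[-0.14,-0.46,0.05,0,0,0.93,0.3],[-0.14,-0.46,0.05,0,0,0.93,0.1],[-0.14,-0.46,0.05,0,0,0.93,-0.1],[-0.14,-0.46,0,0,0,0.93,-0.15],[-0.14,-0.46,0,0,0,0.93,-0.15],[-0.14,-0.46,0,0,0,0.93,-0.15],[0,0,0,0,0,0,-0.15],[0,0,0,0,0,0,-0.15],[0,0,0,0,0,0,-0.15]]'
python3 - <<'E'
from h import *
import cv2
s=observe();print(s['tool_pos'],s['orientation'],s['joint_positions'],s['width'],s['force'])
im=viewer.read_camera('wrist');cv2.imwrite('pics/w7r.png',im);cv2.imwrite('pics/w7.png',cv2.resize(im,None,fx=1.56,fy=1.56))
E
```

```text
time_s: 7.58
tool_pos: [0.4853, -0.3643, 0.185]
orientation: [3.141, -0.003, 2.84]
force: [0.6, 0.2, -0.5]
width: 0.0366
[ 0.48526123 -0.36434023  0.18497848] [ 3.14148943e+00 -2.96939067e-03  2.84008834e+00] [ 0.11583776  0.4479135   0.60795457  1.73471143 -0.28764267  1.05235756
  2.09160881] 0.0365507843042359 [ 0.64765488  0.21483585 -0.53332057]
```

View pics/w7.png

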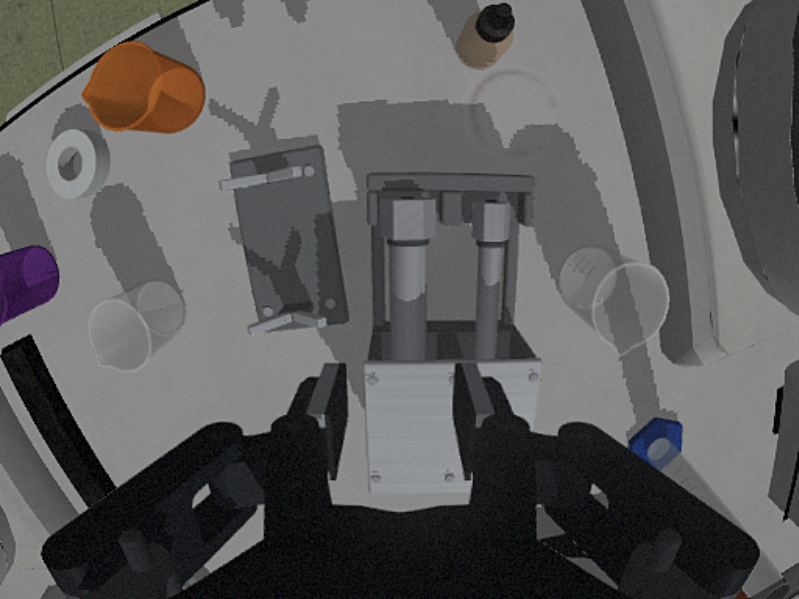

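Run:
```python
import cv2
im=cv2.imread("pics/w7r.png");cv2.imwrite("pics/w7c.png",cv2.resize(im[85:245,135:350],None,fx=3.7,fy=3.7,interpolation=cv2.INTER_CUBIC))
```

```text
(no output)
```

View pics/w7c.png

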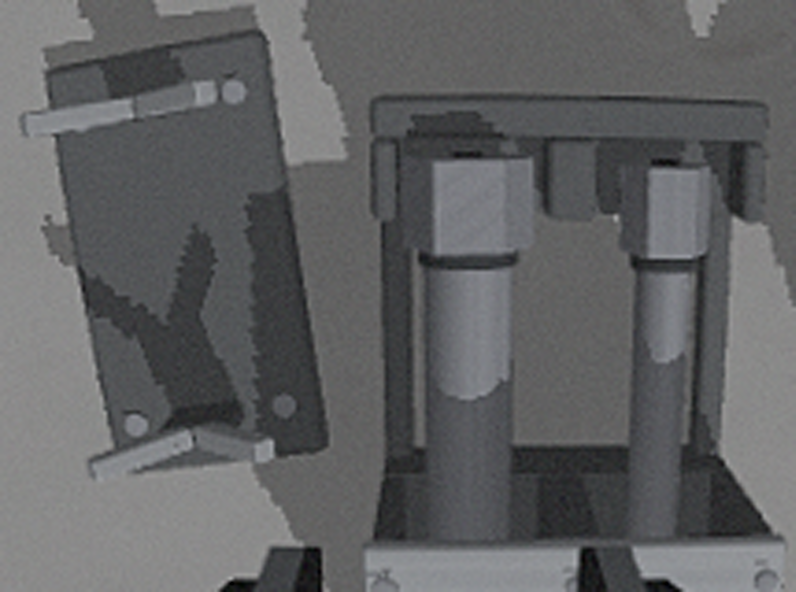

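```bash
cat > m.py <<'E'
from h import *
np.set_printoptions(precision=4,suppress=True)
az=lambda d:np.arctan2(d[1],d[0])
E
python3 - <<'E'
from m import *
s={'tool_pos':np.array([0.48526123,-0.36434023,0.18497848]),'orientation':[3.14148943,-2.96939067e-03,2.84008834]}
f=3.7
W=lambda x,y,z:wplane(135+(x+.5)/f-.5,85+(y+.5)/f-.5,z,s)[:2]
a,b=W(468,290,.040),W(469,500,.040)
print('tube',a,b,'az',az(b-a))
l,r=W(424,290,.04),W(512,290,.04);print('tube dia',np.linalg.norm(l-r))
print('nut front',W(468,160,.052),'rear',W(468,258,.052),np.linalg.norm(W(468,160,.052)-W(468,258,.052)))
L,R=W(767,102,.042),W(372,100,.042);print('lip out',L,R,np.linalg.norm(L-R),az(L-R)-np.pi/2)
F1,F2=W(783,543,.073),W(365,548,.073);print('roof',F1,F2,np.linalg.norm(F1-F2),az(F1-F2)-np.pi/2)
O1=(L+R)/2;O2=(F1+F2)/2;print(az(O2-O1),np.linalg.norm(O2-O1))
for n,p,q in(('S1',(24,123),(214,92)),('S2',(92,468),(272,450))):
    A,B=W(*p,.054),W(*q,.054);print(n,A,B,(A+B)/2,np.linalg.norm(A-B))
for p in((47,70),(262,33),(326,450)):print('foot',W(*p,.008))
for p in((233,91),(136,424),(284,405)):print('hole',W(*p,.008))
print('tcp',observe()['tool_pos'])
E
```

```text
tube [ 0.4632 -0.3533] [ 0.5155 -0.369 ] az -0.2921406176048185
tube dia 0.021436092584712442
nut front [ 0.4321 -0.3439] rear [ 0.4539 -0.3506] 0.022714066471431336
lip out [ 0.4391 -0.2702] [ 0.4123 -0.3613] 0.09493469345637295 -0.28640087643125
roof [ 0.5362 -0.2983] [ 0.5074 -0.392 ] 0.09802144719463918 -0.2990607902581386
-0.29702656806455024 0.10047993819083811
S1 [ 0.3897 -0.4404] [ 0.3991 -0.3941] [ 0.3944 -0.4173] 0.0471932945044728
S2 [ 0.475  -0.4553] [ 0.4839 -0.4094] [ 0.4794 -0.4323] 0.0467581635696202
foot [ 0.3733 -0.4468]
foot [ 0.3851 -0.3861]
foot [ 0.501  -0.4066]
hole [ 0.3975 -0.3985]
hole [ 0.4772 -0.4575]
hole [ 0.4848 -0.4137]
tcp [ 0.4857 -0.3639  0.1851]
```

```bash
python3 -m jog '[[0.05,0.09,-0.4,0,0,0.05,-0.15],[0,0,-0.8,0,0,0,-0.15],[0,0,-0.8,0,0,0,-0.15],[0,0,-0.3,0,0,0,-0.15],[0,0,0,0,0,0,-0.15],[0,0,0,0,0,0,-0.15]]'
python3 - <<'E'
from h import *
import cv2
s=observe();print(s['tool_pos'],s['orientation'],s['width'],s['force'])
im=viewer.read_camera('wrist');cv2.imwrite('pics/w8.png',cv2.resize(im,None,fx=1.56,fy=1.56))
E
```

```text
time_s: 8.13
tool_pos: [0.4875, -0.3613, 0.0937]
orientation: [-3.14, -0.002, 2.847]
force: [0.2, -0.9, 1.1]
width: 0.0362
[ 0.48753743 -0.3613356   0.09369911] [-3.14041883e+00 -2.49489742e-03  2.84697327e+00] 0.03618501436814573 [ 0.21635071 -0.88886113  1.05047469]
```

View pics/w8.png

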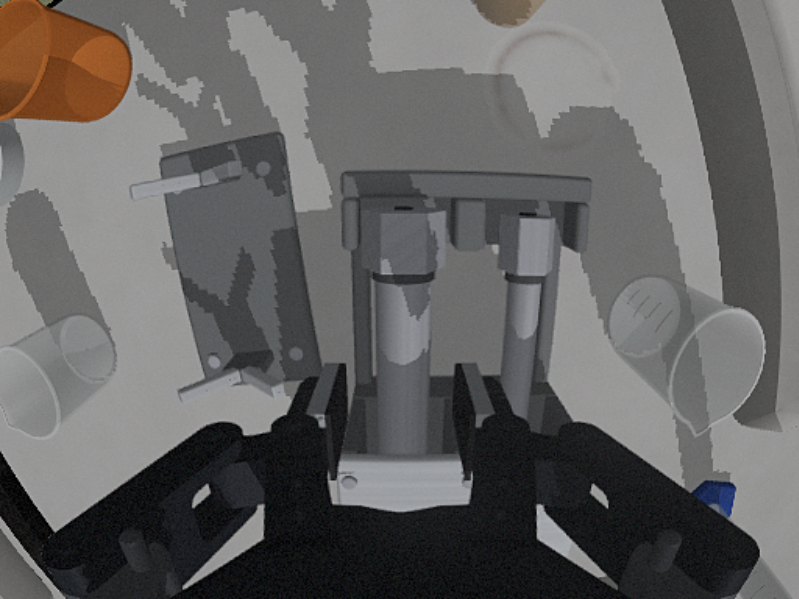

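Run:
```python
from m import *
s={'tool_pos':np.array([0.48753743,-0.3613356,0.09369911]),'orientation':[-3.14041883,-2.4949e-03,2.84697327]}
W=lambda x,y,z:wplane((x+.5)/1.56-.5,(y+.5)/1.56-.5,z,s)[:2]
ex=np.array([np.cos(-.295),np.sin(-.295)]);ey=np.array([-ex[1],ex[0]])
g=lambda p:((p-s['tool_pos'][:2])@ex*1e3,(p-s['tool_pos'][:2])@ey*1e3)
for n,x,y,z in(('roof front',400,456,.073),('tipfront',345,365,.069),('tipfront r',457,365,.069),('nutfront',405,212,.052),('tube c1',402,340,.04),('tube c2',402,440,.04),('nut rear',405,272,.052),('lip out',460,175,.042),('lip inner',460,198,.042)):
    print(n,W(x,y,z),g(W(x,y,z)))
a,b=W(162,157,.008),W(282,133,.008);print('cradle foot F',a,b,az(b-a)-np.pi/2); c=W(320,375,.008);print(az(c-b))
for p in((264,168),(214,360),(296,354)):print(W(*p,.008))
A,B=W(131,192,.054),W(240,170,.054);print(A,B,np.linalg.norm(A-B))
A,B=W(180,396,.054),W(284,394,.054);print(A,B,np.linalg.norm(A-B))
```

```text
roof front [ 0.5124 -0.3692] (np.float64(26.05448426954823), np.float64(-0.3427881725964797))
tipfront [ 0.4739 -0.3771] (np.float64(-8.512040089392483), np.float64(-19.043655200408324))
tipfront r [ 0.4849 -0.3407] (np.float64(-8.549627866109725), np.float64(18.98681554870613))
nutfront [ 0.4322 -0.3432] (np.float64(-58.235022855394305), np.float64(1.3082294041800953))
tube c1 [ 0.4813 -0.359 ] (np.float64(-6.612836404016839), np.float64(0.3843754815632521))
tube c2 [ 0.5266 -0.3727] (np.float64(40.67337628405206), np.float64(0.49082769151699146))
nut rear [ 0.4526 -0.3493] (np.float64(-36.93238360683456), np.float64(1.36357259500215))
lip out [ 0.4256 -0.3201] (np.float64(-71.25050729970944), np.float64(21.46060064085671))
lip inner [ 0.4338 -0.3224] (np.float64(-62.73833003895437), np.float64(21.593436341082192))
cradle foot F [ 0.3735 -0.4454] [ 0.3853 -0.3853] -0.19480841574647778
-0.18307501611966776
[ 0.3975 -0.3981]
[ 0.4769 -0.4574]
[ 0.4855 -0.414 ]
[ 0.3906 -0.4395] [ 0.3997 -0.3938] 0.046657322054091295
[ 0.4747 -0.4541] [ 0.4849 -0.4085] 0.04678811165548236
```

```bash
python3 -m jog '[[0,0,-0.6,0,0,0,-0.15],[0,0,-0.6,0,0,0,-0.15],[0,0,0,0,0,0,-0.15],[0,0,0,0,0,0,-0.15]]' 70
python3 -m jog '[[0,0,0,0,0,0,-0.5],[0,0,0,0,0,0,-0.6],[0,0,0,0,0,0,-0.8],[0,0,0,0,0,0,-0.8],[0,0,0,0,0,0,-0.8]]' 70
```

```text
time_s: 8.52
tool_pos: [0.4875, -0.3621, 0.0465]
orientation: [-3.14, -0.001, 2.846]
force: [0.2, -0.4, -0.4]
width: 0.0364
time_s: 8.93
tool_pos: [0.4888, -0.3618, 0.0482]
orientation: [-3.142, 0.001, 2.846]
force: [-0.4, 3.3, 7.2]
width: 0.0195
```

```bash
python3 -m jog '[[0.02,0,0.12,0.1,0.32,0,-0.8],[0.03,-0.01,0.1,0.105,0.34,0,-0.8],[0.03,-0.01,0.1,0.105,0.34,0,-0.8],[0.03,-0.01,0.1,0.105,0.34,0,-0.8],[0.03,-0.01,0.1,0.105,0.34,0,-0.8],[0,0,0,0,0,0,-0.8],[0,0,0,0,0,0,-0.8]]'
python3 - <<'E'
from h import *
import cv2
s=observe();print(s['tool_pos'],s['orientation'],s['width'],s['force'],s['wrist_torque'],s['joint_positions'])
R=Ro.from_euler('xyz',s['orientation']).as_matrix();print(R[:,2])
im=viewer.read_camera('wrist');cv2.imwrite('pics/w9.png',cv2.resize(im,None,fx=1.56,fy=1.56))
im=viewer.read_camera('side');cv2.imwrite("pics/s9.png",cv2.resize(im[130:270,190:370],None,fx=4.2,fy=4.2,interpolation=cv2.INTER_CUBIC))
E
```

```text
time_s: 9.52
tool_pos: [0.4939, -0.3637, 0.0669]
orientation: [-3.141, -0.183, 2.847]
force: [1.0, 1.0, -3.5]
width: 0.02
[ 0.4938777  -0.36368076  0.06685103] [-3.14088228 -0.18320667  2.8471631 ] 0.019960261404345075 [ 0.9782813   1.02351277 -3.54424206] [ 0.08640304 -0.51868989  0.07313243] [ 0.1582188   0.69416756  0.55658569  1.67011749 -0.32582176  1.0610573
  2.10032144]
[-0.17454986  0.05218874 -0.9832643 ]
```

View pics/w9.png

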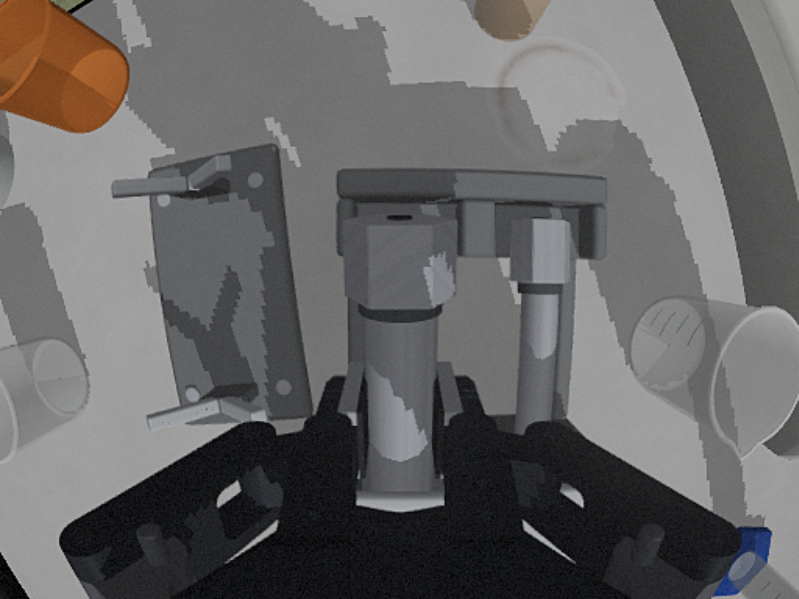

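View pics/s9.png

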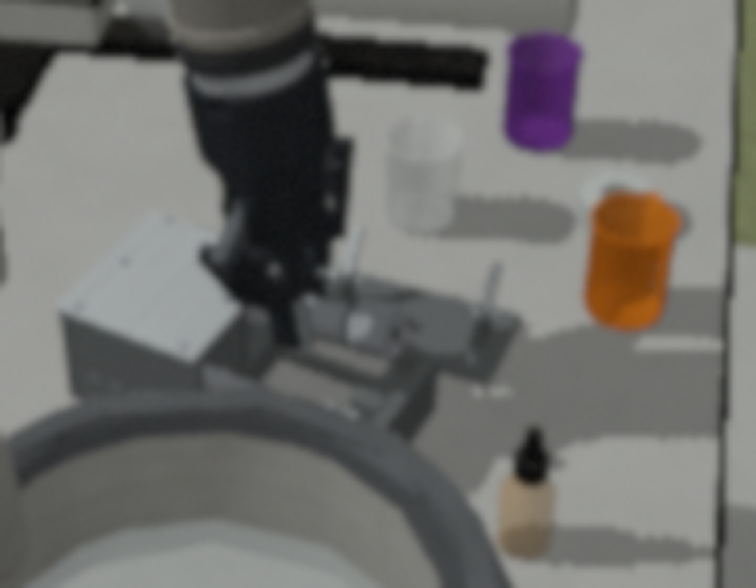

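Run:
```python
from m import *
c=viewer.camera_info('wrist');T=np.linalg.inv(c['T_tool_cam'])
def pr(p):
    q=T[:3,:3]@p+T[:3,3];r=np.hypot(q[0],q[1]);th=np.arctan2(r,q[2]);return np.array([c['cx']+c['fx']*th*q[0]/r,c['cy']+c['fx']*th*q[1]/r])*1.56+.28
for z0 in(.006,.010):
  for sl in(0,-.05,-.1,-.18): # slip: front lower by sl
    d=lambda a,h:np.array([a*np.cos(sl)-0*h,0,z0-(a*np.sin(sl))-h])
    print(z0,sl,'hole',pr(d(.0605,0)),'nut top front',pr(d(.0605,.014)),'nut rear top',pr(d(.0385,.014)))
```

```text
0.006 0 hole [401.2449 216.1848] nut top front [401.3785 222.0759] nut rear top [401.3176 310.1768]
0.006 -0.05 hole [401.2197 215.353 ] nut top front [401.3468 220.9872] nut rear top [401.2996 308.0888]
0.006 -0.1 hole [401.1955 215.0936] nut top front [401.3165 220.5517] nut rear top [401.2819 306.4278]
0.006 -0.18 hole [401.1588 215.7751] nut top front [401.2708 221.0947] nut rear top [401.2543 304.6216]
0.01 0 hole [401.2119 214.7351] nut top front [401.3371 220.2474] nut rear top [401.2811 305.5375]
0.01 -0.05 hole [401.1882 213.9614] nut top front [401.3074 219.2419] nut rear top [401.2642 303.5861]
0.01 -0.1 hole [401.1655 213.7408] nut top front [401.2791 218.8643] nut rear top [401.2476 302.0453]
0.01 -0.18 hole [401.1309 214.4497] nut top front [401.2364 219.4549] nut rear top [401.2216 300.3994]
```

```bash
python3 -m jog '[[-0.29,0.087,0.01,0,0,0,-0.8],[-0.38,0.116,0.02,0,0,0,-0.8],[-0.48,0.145,0.03,0,0,0,-0.8],[-0.48,0.145,0.03,0,0,0,-0.8],[-0.48,0.145,0.03,0,0,0,-0.8],[-0.38,0.116,0.03,0,0,0,-0.8],[0,0,0,0,0,0,-0.8],[0,0,0,0,0,0,-0.8]]'
python3 - <<'E'
from h import *
import cv2
s=observe();print(s['tool_pos'],s['orientation'],s['width'],s['force'],s['wrist_torque'],s['joint_positions'])
im=viewer.read_camera('wrist');cv2.imwrite('pics/w10.png',cv2.resize(im,None,fx=1.56,fy=1.56))
im=viewer.read_camera('side');cv2.imwrite("pics/s10.png",cv2.resize(im[130:270,190:370],None,fx=4.2,fy=4.2,interpolation=cv2.INTER_CUBIC))
E
```

```text
time_s: 10.28
tool_pos: [0.3916, -0.3334, 0.0727]
orientation: [-3.141, -0.186, 2.844]
force: [1.1, -0.3, -3.0]
width: 0.0193
[ 0.39163119 -0.33339987  0.07265819] [-3.14147311 -0.18570807  2.84404534] 0.019348246081586147 [ 1.14510784 -0.25477061 -3.01753828] [-0.13635961 -0.27736243  0.0006654 ] [ 0.1302966   0.54584104  0.59685811  1.92060365 -0.27926086  0.9525267
  2.14064672]
```

View pics/w10.png

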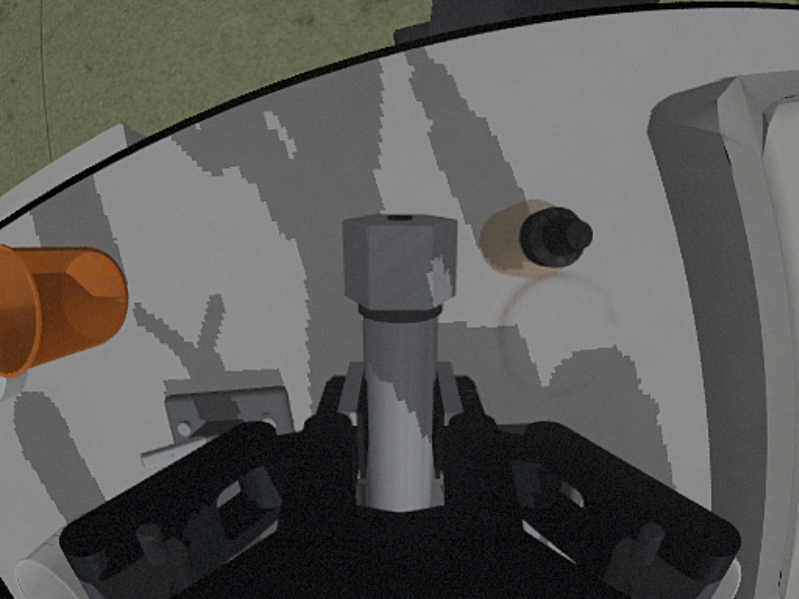

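View pics/s10.png

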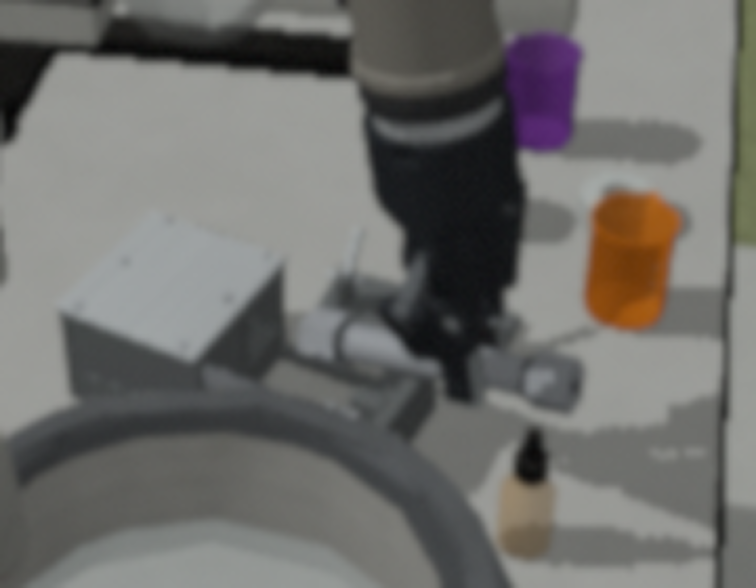

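```bash
python3 -m jog '[[0,0,0.4,0,0,0,-0.8],[0,0,0.8,0,0,0,-0.8],[0,0,0.8,0,0,0,-0.8],[0.1,-0.4,0.25,-0.13,-0.42,0.2,-0.8],[0.166,-0.56,0,-0.13,-0.42,0.29,-0.8],[0.166,-0.56,0,-0.13,-0.42,0.33,-0.8],[0.166,-0.56,0,-0.13,-0.42,0.33,-0.8],[0.06,-0.17,0,0,0,0,-0.8],[0,0,0,0,0,0,-0.8],[0,0,0,0,0,0,-0.8]]'
python3 - <<'E'
from h import *
import cv2
s=observe();print(s['tool_pos'],s['orientation'],s['width'],s['force'],s['wrist_torque'],s['joint_positions'])
im=viewer.read_camera('wrist');cv2.imwrite('pics/w11.png',cv2.resize(im,None,fx=1.56,fy=1.56))
im=viewer.read_camera('side');cv2.imwrite("pics/s11.png",cv2.resize(im[130:270,190:370],None,fx=4.2,fy=4.2,interpolation=cv2.INTER_CUBIC))
E
```

```text
time_s: 11.22
tool_pos: [0.4197, -0.4226, 0.1619]
orientation: [-3.132, -0.004, 2.966]
force: [0.6, 2.3, -4.1]
width: 0.0198
[ 0.41969204 -0.42258276  0.16186539] [-3.13179005 -0.0041944   2.96573831] 0.019791828550108755 [ 0.60629568  2.2526379  -4.05333496] [ 0.0936436   0.09173943 -0.0110441 ] [ 0.25134898  0.45175545  0.60381041  1.78763668 -0.28821922  0.99094552
  2.36213832]
```

View pics/w11.png

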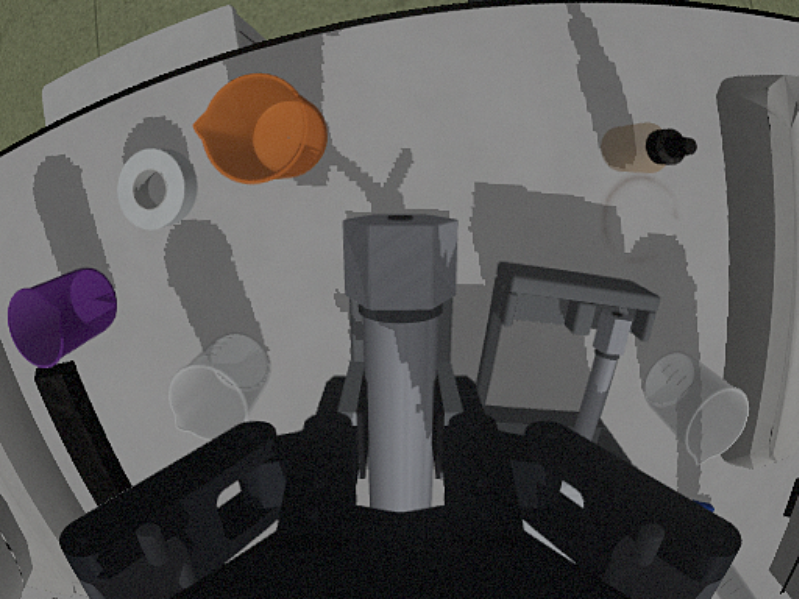

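View pics/s11.png

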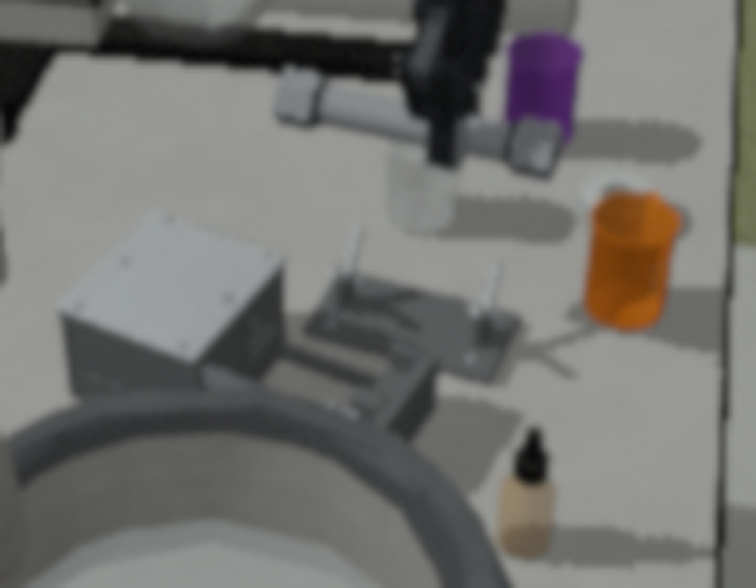

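Run:
```python
from m import *
import cv2
s=observe();print(s['tool_pos'],s['orientation'])
c=viewer.camera_info('side')
R=Ro.from_euler('xyz',s['orientation']).as_matrix()
def pj(X):
    q=c['R']@X+c['t'];return ((np.array([c['fx']*q[0]/q[2]+c['cx']-190,c['fy']*q[1]/q[2]+c['cy']-130])+.5)*4.2-.5)
for g in(.006,.010):
  for n,a in(('front',.060),('rear',-.100),('grip',0),('nutF rear',.038),('nutR front',-.078)):
    print(g,n,pj(s['tool_pos']+R@np.array([a,0,g])))
ez=.045;C=np.array([.4378,-.427,0]);ex=np.array([np.cos(-.178),np.sin(-.178),0]);ey=np.array([-ex[1],ex[0],0])
for a in(-.044,.044):
  for b in(-.028,.028):print('arm tip',a,b,pj(C+a*ex+b*ey+np.array([0,0,.054])))
im=viewer.read_camera('top');cv2.imwrite("pics/t11.png",cv2.resize(im[140:290,160:360],None,fx=4,fy=4,interpolation=cv2.INTER_CUBIC))
```

```text
[ 0.42   -0.4216  0.1617] [-3.1322 -0.0041  2.9676]
0.006 front [559.2758 145.2273]
0.006 rear [284.2995  86.1568]
0.006 grip [452.6197 122.3154]
0.006 nutF rear [519.6517 136.7152]
0.006 nutR front [320.3642  93.9042]
0.01 front [558.6805 151.2997]
0.01 rear [284.4462  92.0602]
0.01 grip [452.3216 128.3243]
0.01 nutF rear [519.1682 142.7643]
0.01 nutR front [320.4181  99.8308]
arm tip -0.044 -0.028 [501.6785 247.1071]
arm tip -0.044 0.028 [472.1655 303.8166]
arm tip 0.044 -0.028 [362.8046 213.3328]
arm tip 0.044 0.028 [328.5114 267.0724]
```

View pics/t11.png

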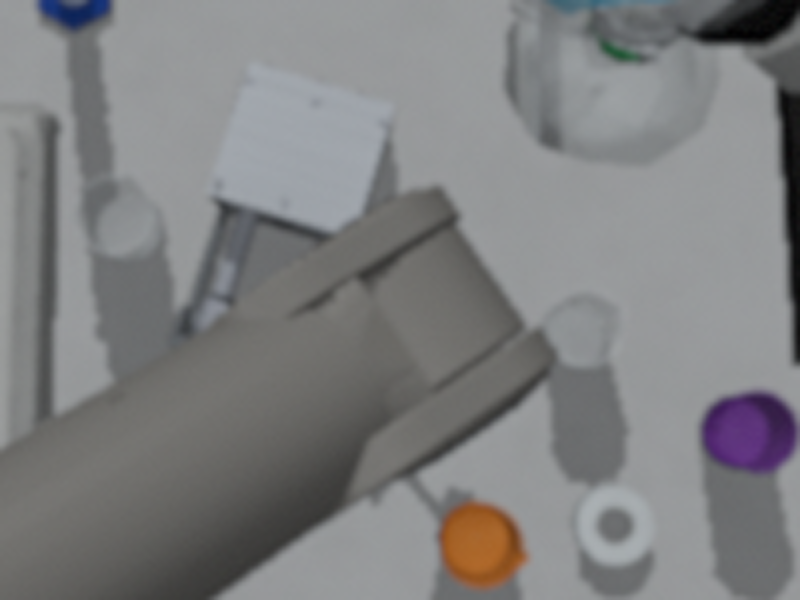

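Run:
```python
from m import *
import cv2
c=viewer.camera_info('side')
def pj(X):
    q=c['R']@X+c['t'];return ((np.array([c['fx']*q[0]/q[2]+c['cx']-190,c['fy']*q[1]/q[2]+c['cy']-130])+.5)*4.2-.5)
C=np.array([.4378,-.427,0]);ex=np.array([np.cos(-.178),np.sin(-.178),0]);ey=np.array([-ex[1],ex[0],0])
for a in(-.06,.06):
  for b in(-.032,.032):print('foot',a,b,pj(C+a*ex+b*ey+np.array([0,0,.008])))
im=cv2.imread('pics/side0.png')
cv2.imwrite("pics/s0c.png",cv2.resize(im[180:225,255:320],None,fx=12,fy=12,interpolation=cv2.INTER_CUBIC))
```

```text
foot -0.06 -0.032 [523.9826 308.7618]
foot -0.06 0.032 [491.9904 375.1021]
foot 0.06 -0.032 [340.2468 262.063 ]
foot 0.06 0.032 [301.2156 323.8273]
```

View pics/s0c.png

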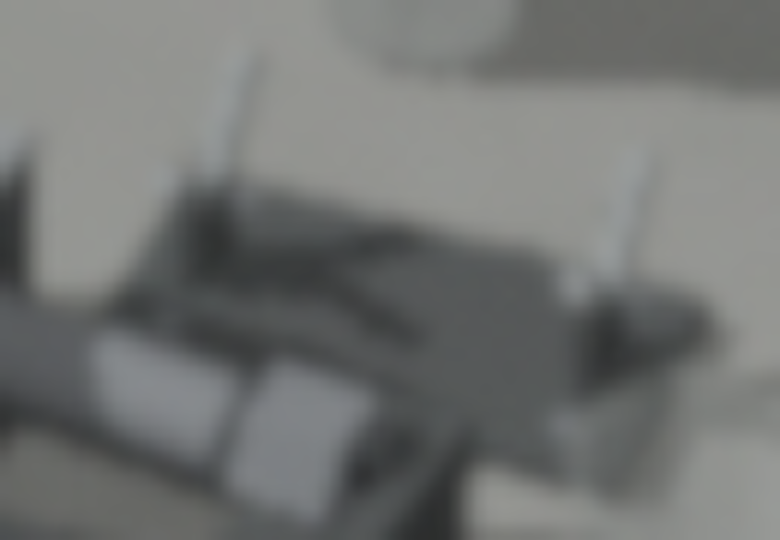

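Run:
```python
from m import *
c=viewer.camera_info('side')
def pj(X):
    q=c['R']@X+c['t'];return ((np.array([c['fx']*q[0]/q[2]+c['cx']-190,c['fy']*q[1]/q[2]+c['cy']-130])+.5)*4.2-.5)
ex=np.array([np.cos(-.295),np.sin(-.295)])
for n,p in(('FL',np.array([.5363,-.2995])),('FR',np.array([.508,-.3917]))):
  print(n,pj(np.array([*p,.073])),'R',pj(np.array([*(p+.092*ex),.073])))
s1={'tool_pos':np.array([0.42,-0.4216,0.1617]),'orientation':[-3.1322,-.0041,2.9676]}
# rays of saddle tips from side intersect z=.054, foot at .008
Z=lambda x,y:(190+(x+.5)/4.2-.5,130+(y+.5)/4.2-.5)
t=[plane('side',*Z(*p),.054) for p in((360,225),(499,261),(476,309),(334,274))];print(np.array(t),np.mean(t,0))
t=[plane('side',*Z(*p),.008) for p in((522,322),(487,380),(305,330),(340,272))];print(np.array(t),np.mean(t,0))
```

```text
FL [195.9301 351.4766] R [ 56.0589 297.986 ]
FR [285.6571 253.0997] R [151.5061 206.6383]
[[ 0.4756 -0.4506  0.054 ]
 [ 0.3894 -0.4334  0.054 ]
 [ 0.3967 -0.3876  0.054 ]
 [ 0.4816 -0.4016  0.054 ]] [ 0.4359 -0.4183  0.054 ]
[[ 0.3728 -0.4354  0.008 ]
 [ 0.3867 -0.3801  0.008 ]
 [ 0.4991 -0.4011  0.008 ]
 [ 0.4894 -0.4594  0.008 ]] [ 0.437 -0.419  0.008]
```

```bash
python3 -m jog '[[-0.05,-0.02,-0.4,0,0,0,-0.8],[0,0,-0.7,0,0,0,-0.8],[0,0,-0.6,0,0,0,-0.8],[0,0,-0.4,0,0,0,-0.8],[0,0,-0.2,0,0,0,-0.8],[0,0,0,0,0,0,-0.8],[0,0,0,0,0,0,-0.8]]'
python3 - <<'E'
from h import *
import cv2
s=observe();print(s['tool_pos'],s['orientation'],s['width'],s['force'],s['wrist_torque'])
im=viewer.read_camera('wrist');cv2.imwrite('pics/w12.png',cv2.resize(im,None,fx=1.56,fy=1.56))
im=viewer.read_camera('side');cv2.imwrite("pics/s12.png",cv2.resize(im[170:230,240:330],None,fx=8.4,fy=8.4,interpolation=cv2.INTER_CUBIC))
E
```

```text
time_s: 11.95
tool_pos: [0.4179, -0.4239, 0.0707]
orientation: [-3.13, -0.002, 2.967]
force: [0.2, -0.8, -2.5]
width: 0.0199
[ 0.41791958 -0.42393589  0.07065871] [-3.13030508e+00 -2.29230441e-03  2.96670703e+00] 0.01994237242293446 [ 0.15686235 -0.78874453 -2.50906971] [ 0.03734654  0.12640308 -0.06549457]
```

View pics/w12.png

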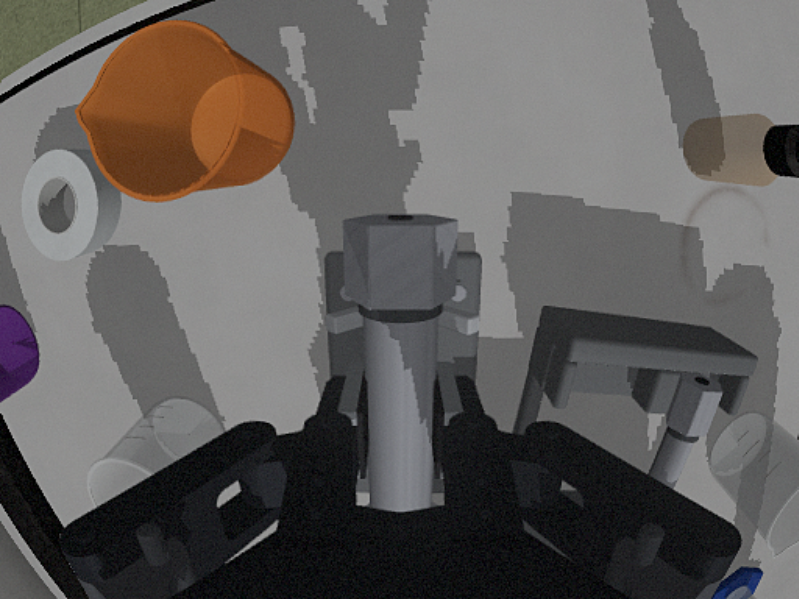

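View pics/s12.png

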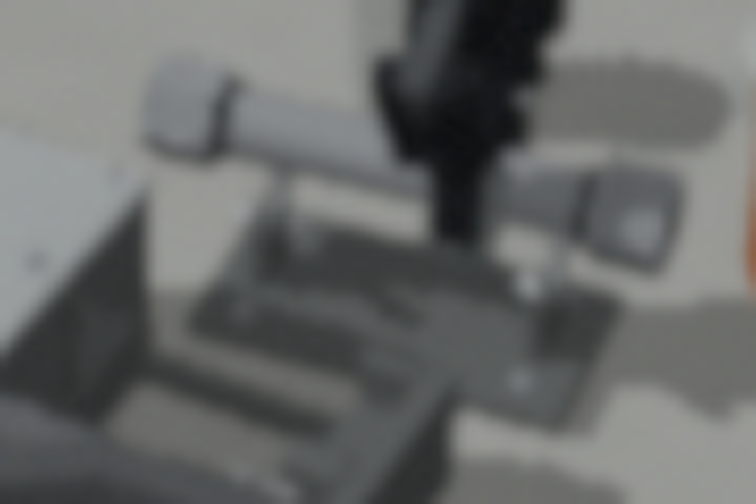

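Run:
```python
from m import *
s={'tool_pos':np.array([0.41791958,-0.42393589,0.07065871]),'orientation':[-3.1303,-.0023,2.96671]}
W=lambda x,y,z:wplane((x+.5)/1.56-.5,(y+.5)/1.56-.5,z,s)[:2]
ex=np.array([np.cos(-.175),np.sin(-.175)]);ey=np.array([-ex[1],ex[0]])
g=lambda p:((p-s['tool_pos'][:2])@ex*1e3,(p-s['tool_pos'][:2])@ey*1e3)
for n,x,y,z in(('tipL out',329,322,.054),('tipL in',329,334,.054),('tipR out',475,320,.054),('tipR in',475,332,.054),('footL',326,252,.008),('footR',481,252,.008),('nut rear',400,310,.079),('nut front',400,222,.079),('nut side rear L',348,303,.065)):
    print(n,W(x,y,z),g(W(x,y,z)))
print(observe()['tool_pos'])
```

```text
tipL out [ 0.3878 -0.4415] (np.float64(-26.62256465240439), np.float64(-22.52380712484756))
tipL in [ 0.3917 -0.4424] (np.float64(-22.638034760009525), np.float64(-22.717138963537895))
tipR out [ 0.3949 -0.3967] (np.float64(-27.462592422821384), np.float64(22.843806988741637))
tipR in [ 0.3988 -0.3971] (np.float64(-23.50374752608243), np.float64(23.046701681338764))
footL [ 0.3727 -0.447 ] (np.float64(-40.54193616661162), np.float64(-30.605959198281692))
footR [ 0.3833 -0.3859] (np.float64(-40.72000614863224), np.float64(31.438122224130645))
nut rear [ 0.3801 -0.4174] (np.float64(-38.40154308237818), np.float64(-0.12504819647574045))
nut front [ 0.3585 -0.4136] (np.float64(-60.355932830526534), np.float64(-0.13069737949996799))
nut side rear L [ 0.3798 -0.4323] (np.float64(-36.051633771699485), np.float64(-14.916684892094048))
[ 0.4184 -0.4249  0.0718]
```

```bash
python3 -m jog '[[0,0,-0.15,0,0,0,-0.8],[0,0,-0.12,0,0,0,-0.8],[0,0,-0.08,0,0,0,-0.8],[0,0,0,0,0,0,-0.8],[0,0,0,0,0,0,-0.8]]'
python3 -m jog '[[0,0,-0.04,0,0,0,-0.8],[0,0,0,0,0,0,-0.8],[0,0,0,0,0,0,-0.8]]'
```

```text
time_s: 12.47
tool_pos: [0.4174, -0.4238, 0.0561]
orientation: [-3.131, -0.003, 2.966]
force: [0.6, 1.1, -3.2]
width: 0.0196
time_s: 12.72
tool_pos: [0.4174, -0.4239, 0.0554]
orientation: [-3.131, -0.002, 2.966]
force: [-1.2, 3.2, 4.6]
width: 0.02
```

```bash
python3 -m jog '[[0,0.02,-0.02,0,0,0,-0.8],[0,0,0,0,0,0,-0.8],[0,0,0,0,0,0,-0.8]]' 40
python3 - <<'E'
from h import *
import cv2
s=observe();print(s['tool_pos'],s['orientation'],s['width'],s['force'],s['wrist_torque'])
im=viewer.read_camera('side');cv2.imwrite("pics/s13.png",cv2.resize(im[170:230,240:330],None,fx=8.4,fy=8.4,interpolation=cv2.INTER_CUBIC))
im=viewer.read_camera('wrist');cv2.imwrite('pics/w13.png',cv2.resize(im,None,fx=1.56,fy=1.56))
E
```

```text
time_s: 12.97
tool_pos: [0.4176, -0.4237, 0.0551]
orientation: [-3.13, -0.001, 2.966]
force: [-3.5, 3.2, 6.6]
width: 0.0196
[ 0.41756018 -0.42366943  0.05506189] [-3.13043533e+00 -1.45838460e-03  2.96566795e+00] 0.01955013067521218 [-3.49398496  3.24080574  6.55278081] [0.6582596  0.43564045 0.02422893]
```

View pics/s13.png

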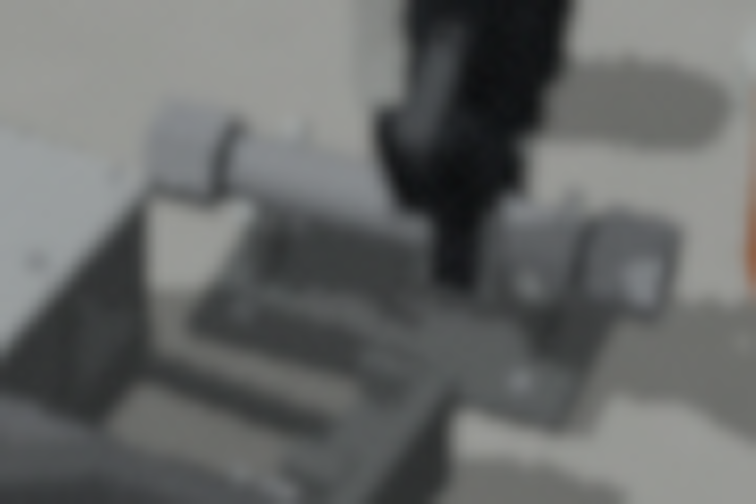

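View pics/w13.png

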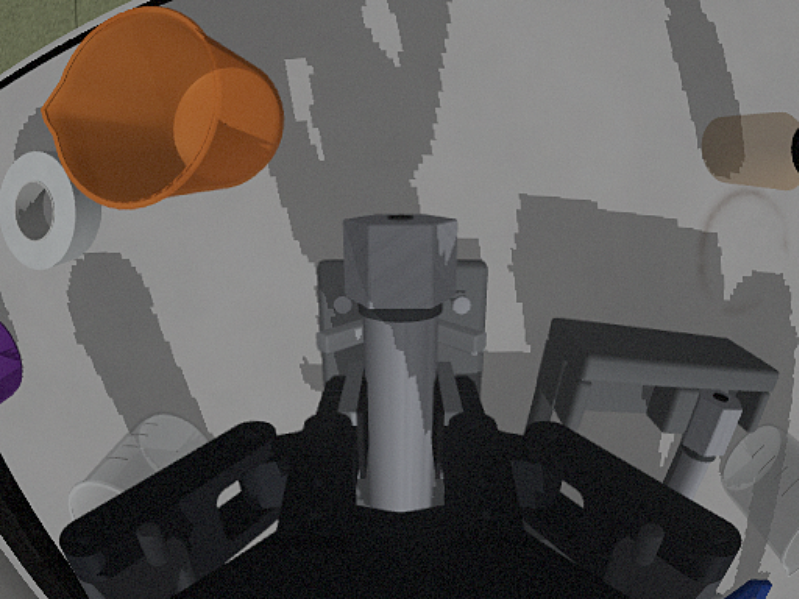

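```bash
python3 -m jog '[[0,0,0,0,0,0,-0.8],[0,0,0,0,0,0,-0.5],[0,0,0,0,0,0,-0.35],[0,0,0,0,0,0,-0.2],[0,0,0,0,0,0,0],[0,0,0,0,0,0,0]]' 20
python3 - <<'E'
from h import *
import cv2
s=observe();print(s['tool_pos'],s['width'],s['force'])
im=viewer.read_camera('wrist');cv2.imwrite('pics/w14.png',cv2.resize(im,None,fx=1.56,fy=1.56))
E
```

```text
time_s: 13.57
tool_pos: [0.4176, -0.4238, 0.054]
orientation: [-3.13, -0.002, 2.966]
force: [-0.1, -0.2, 0.4]
width: 0.0427
[ 0.41760829 -0.42381517  0.05401989] 0.042719589011689436 [-0.0500171  -0.15611172  0.36280726]
```

View pics/w14.png

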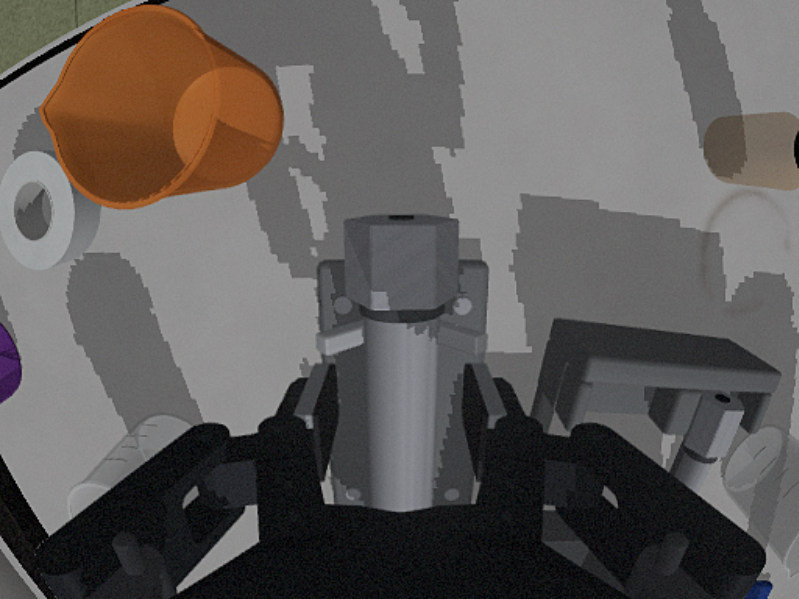

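Released without the column moving. Retreat straight up, then look.

```bash
python3 -m jog '[[0,0,0.3,0,0,0,0],[0,0,0.7,0,0,0,0],[0,0,0.9,0,0,0,0],[0,0,0.9,0,0,0,0],[0,0,0.9,0,0,0,0],[-0.5,0.5,0.5,0,0,0,0],[-0.5,0.5,0.2,0,0,0,0],[0,0,0,0,0,0,0],[0,0,0,0,0,0,0]]'
python3 - <<'E'
from h import *
import cv2
s=observe();print(s['tool_pos'],s['orientation'],s['width'],s['force'])
im=viewer.read_camera('wrist');cv2.imwrite('pics/w15.png',cv2.resize(im,None,fx=1.56,fy=1.56))
im=viewer.read_camera('side');cv2.imwrite("pics/s15.png",cv2.resize(im[130:270,190:370],None,fx=4.2,fy=4.2,interpolation=cv2.INTER_CUBIC))
E
```

```text
time_s: 14.37
tool_pos: [0.377, -0.3832, 0.2314]
orientation: [-3.131, 0.001, 2.966]
force: [0.5, -0.4, -0.6]
width: 0.0426
[ 0.37704794 -0.38316727  0.23143707] [-3.13068217e+00  7.55925084e-04  2.96566113e+00] 0.04257694061333282 [ 0.471615   -0.38838055 -0.59180498]
```

View pics/w15.png

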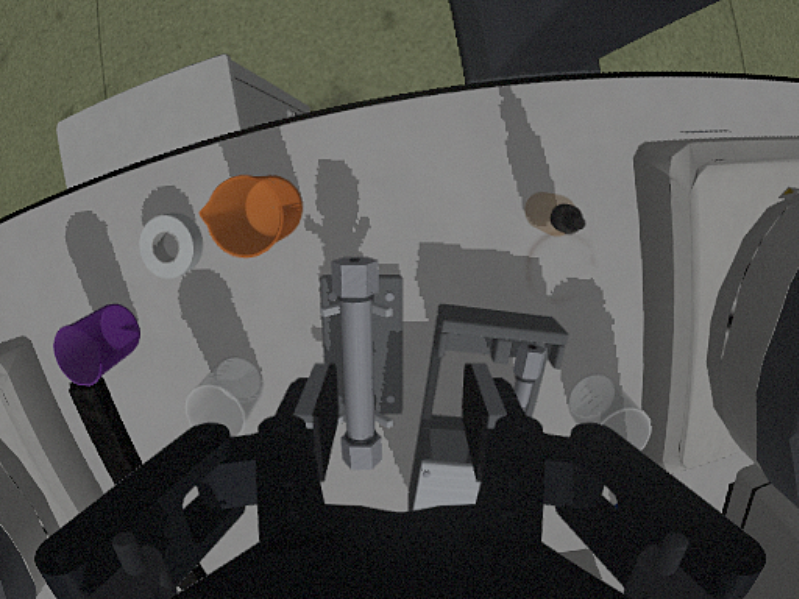

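View pics/s15.png

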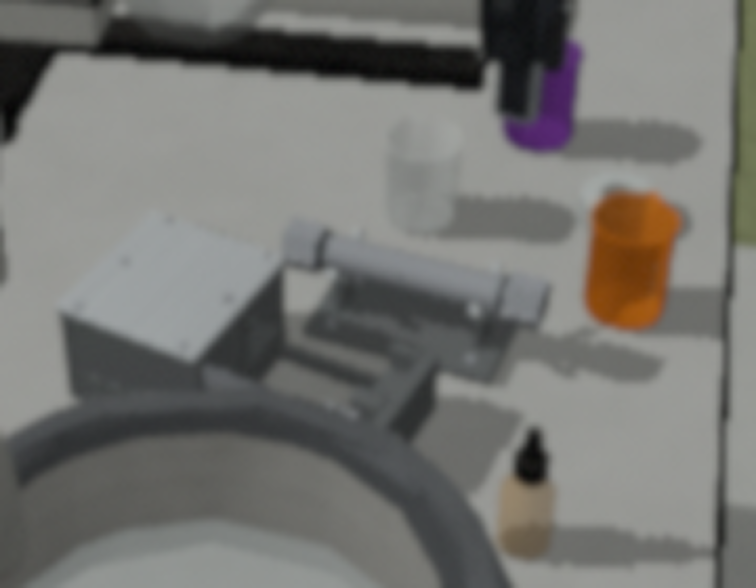

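Run:
```python
from m import *
s={'tool_pos':np.array([0.37704794,-0.38316727,0.23143707]),'orientation':[-3.13068,.000756,2.96566]}
W=lambda x,y,z:wplane((x+.5)/1.56-.5,(y+.5)/1.56-.5,z,s)[:2]
f,r=W(357,262,.045),W(362,467,.045)
print(f,r,(f+r)/2,np.linalg.norm(f-r),az(r-f))
print('beaker base',W(592,397,.0))
from cell import workorder
print(observe()['qvel'].round(3))
print(workorder.hand_in())
```

```text
[ 0.3607 -0.412 ] [ 0.5248 -0.4429] [ 0.4427 -0.4274] 0.16696608913413669 -0.18625423038465863
beaker base [ 0.5239 -0.2362]
[ 0.007  0.026 -0.008 -0.008 -0.    -0.001 -0.   ]
the job is handed in; nothing more can be done
None
```

The thick column lies in both V saddles of the cradle with its end nuts hanging free outside, and the job was handed in at about 14.5 s.

**What I did:** I first set the beaker upright on the free bench left of the rack, at about (0.524, -0.237). I gripped the thick column in the open bay, tipped its front end up 0.18 rad, drew it out about 100 mm and lifted it clear. I then levelled it, lowered it into the saddles (under 7 N on the wrist after contact), let go and moved the arm away.

**Last checks:**
- **Column position:** Just before lowering, the wrist picture put the column's centre within about 1 mm of the cradle's centre lengthwise. It did not visibly shift when released.
- **Final measurement:** My last rough measurement put the centre at (0.443, -0.427), about 5 mm along the axis from my cradle estimate. It also gave a length of 167 mm instead of 160 mm, so I read this as pixel-picking error.
- **Nuts:** They have about 11 mm of play to the saddles on each side. The last pictures show both nuts outside the saddles.
- **Other items:** The beaker stands upright. The thin column, dropper bottle and small beaker show no visible change. The measuring cylinder was not approached, but it is hidden in the last pictures.

**Disagreements between views:** The side camera showed the rack and cradle alike about 2 pixels low, so I used it only for relative checks. My first wrist measurement, taken while the arm was still settling, was about 8 mm off in y. I replaced it with later wrist pictures that agreed with the top camera to about 2 mm.

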